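Clear the counting board and set up the study desk

TASK

Get the study desk ready for the next lesson: turn the tablet until its bottom edge is parallel to the near edge of the counting board and lean its screen back to 35 degrees from upright, and move whatever stationery (glue stick, sharpener, stapler) stands on the board to stand upright on the closed workbook. Then hold the ruler by its grip and sweep all the white tiles across the board into its trough, never touching a tile with the fingers, and after that lay the ruler flat on the desk, flush along the middle of the workbook's long edge that faces the board. Leave the eraser alone.

Things in the scene. Friction and masses are not known exactly. Their poses are not given: they have to be found in the camera images.
- board: Dark wooden counting board, fixed, 282 x 300 mm; origin: centre of underside. Surface 24 mm above the desk, over x = +-135, y = -86 to +150 mm (own frame, within 0.12 rad of the world's). Rims 6 mm high along its x sides, none at the +y end. Past y = -86 lies the trough: full width, y to -144 mm, floor 4 mm above the desk, outer walls 40 mm above the desk. Near edge: its -x side.
- ruler_c (a point): Aluminium ruler, plate 240 (x) x 40 (y) x 6 mm, with a black grip block along its middle, 80 long (x), 20 wide, its top 50 mm above the ruler's underside; up to 0.3 kg, balanced at its middle. The point is at the middle, 25 mm above the underside; z up. It starts on the desk between board and workbook.
- workbook: Closed workbook with a blue cover, 210 mm (its x) x 150 mm (its y) x 14 mm thick, heavy, stays put on the desk. Origin: centre of its underside. Its long edge nearest the board is its face at y = -75 mm.
- glue_c (a point): Glue stick standing upright on the board, 26 mm in diameter (its grey cap 27 mm), 85 mm tall; the point is its centre, half-way up. z along its length. May be absent.
- stapler_c (a point): Small black stapler standing on its base on the board, 64 mm (x) x 24 mm (y) x 36 mm tall; the point is its centre, half-way up. May be absent.
- sharpener_c (a point): Grey barrel-shaped pencil sharpener standing on the board, 38 mm in diameter, 42 mm tall; the point is its centre, half-way up. z along its axis. May be absent.
- tablet_hinge (a point): Middle of the tablet's tilt hinge, 60 mm above the desk, on the swivel axis, straight above the centre of the fixed round stand (120 mm wide). It turns with the swivel, not the tilt: y runs along the tablet's bottom edge, the screen faces -x, z up. The tablet is 170 mm wide, 10 mm thick, its top edge 130 mm from the hinge.
- tablet_bar (a point): Middle of the aluminium grip bar above the tablet's top edge: round, 12 mm thick, 84 mm long along the tablet's width, 160 mm from the tilt hinge in the screen's plane; its two 8 mm stays are 76 mm apart, with 24 mm of free space between bar and tablet.
- swivel (a joint): Tablet swivel about the vertical, rad, counter-clockwise from above positive; 0 is square to the stand; range -1.3 to 1.3. Stays where it is left (friction 0.15 N m).
- tilt (a joint): Tablet tilt, rad: 0 is screen upright, positive leans it back (top edge away from the side that the screen faces); range -0.05 to 1.1. Stays where it is left (friction 0.5 N m).
- eraser: White eraser, 55 x 22 x 12 mm, loose on the desk to the right of the board; origin: centre of its underside. To be left alone.
- tile1_c (a point): Ivory-white tile lying flat on the board, 30 (x) x 20 (y) x 9 mm, 12 g; the point is its centre, 4.5 mm above its underside. May be absent.
- tile2_c (a point): Ivory-white tile lying flat on the board, 30 (x) x 20 (y) x 9 mm, 12 g; the point is its centre, 4.5 mm above its underside. May be absent.
- tile3_c (a point): Ivory-white tile lying flat on the board, 30 (x) x 20 (y) x 9 mm, 12 g; the point is its centre, 4.5 mm above its underside. May be absent.
- tile4_c (a point): Ivory-white tile lying flat on the board, 30 (x) x 20 (y) x 9 mm, 12 g; the point is its centre, 4.5 mm above its underside. May be absent.
- tile5_c (a point): Ivory-white tile lying flat on the board, 30 (x) x 20 (y) x 9 mm, 12 g; the point is its centre, 4.5 mm above its underside. May be absent.
- tile6_c (a point): Ivory-white tile lying flat on the board, 30 (x) x 20 (y) x 9 mm, 12 g; the point is its centre, 4.5 mm above its underside. May be absent.
- tile7_c (a point): Ivory-white tile lying flat on the board, 30 (x) x 20 (y) x 9 mm, 12 g; the point is its centre, 4.5 mm above its underside. May be absent.
- tile8_c (a point): Ivory-white tile lying flat on the board, 30 (x) x 20 (y) x 9 mm, 12 g; the point is its centre, 4.5 mm above its underside. May be absent.
Things that resemble listed ones, but are neither listed nor needed, are in the scene too. What is shaped like the part that bears sharpener_c but green is not meant. What is shaped like the part that bears stapler_c but red is not meant.

How it is judged:
By the outcome, as a careful person would: the job done as asked, in the order asked, and still so for the second after the job is handed in, with the robot touching nothing.
Of tile1, tile2, tile3, tile4, tile5, tile6, tile7, tile8 only 5 to 8 are there at a start; the rules pass over those that are not, and their reading is None.
Of glue, sharpener, stapler only 2 to 3 are there at a start; the rules pass over those that are not, and their reading is None.
At some moment in a run one of tile1, tile2, tile3, tile4, tile5, tile6, tile7, tile8, ruler may be knocked a few centimetres aside while the robot is not near it.
It also fails if it takes over 208 s, if anything falls off the work surface, if the arm or the gripper's body presses on something with over 40 N, if the wrist force passes 120 N, or if a joint passes its speed limit or range.

ROBOT

A 6-joint arm with a two-finger parallel gripper is mounted at the origin on the work surface. World frame = base frame: x ahead of the robot, y to its left, z up, the work surface at z = 0. Lengths are in m, angles in degrees, forces in N, time in s.
With the tool pointing down it reaches from about 0.4 to 0.825 m from the base axis. Payload 7 kg.
Tool frame: the origin (TCP) lies midway between the tips of the shut fingers; the grasp point (between the pads) lies 19 mm behind it; z points along the fingers, y is the direction in which the jaws open and shut (so a half turn about z gives the same grasp; the last joint's range is limited). The gripper opens to 88 mm and grips with 3 to 60 N. Pads are 19 mm wide; open, the fingers measure 130 mm over their backs; the gripper's body (78 mm by 193 mm) begins 47 mm behind the grasp point.
Start: joints at [-57.691, 20.546, 0.682, 0, -70.136, -16.507], TCP at [0.184, -0.649, 0.227] pointing down, gripper open.
Joint ranges: [-176.03, 176.03], [-82.01, 121.73], [-58.28, 71.71], [-173.87, 95.51], [-174.79, -0.11], [-173.66, 173.66]. Speed limits (degrees/s): [136.94, 136.94, 172.46, 180, 180, 180].

INTERFACE

Orientations are given as [roll, pitch, yaw] about the fixed x, y, z axes, in that order (R = Rz(yaw) Ry(pitch) Rx(roll)).
In Python, from plant import get_state, capture, get_calibration, close_job, boxes_of, cut_out gives the robot as it stands.
- The arm moves only by the tool apply_moves, never from a script. Its argument "commands" is a list of rows, each an object with "grip": the closure, from 0 (fully open) to 1 (shut); "slide": the shift along the tool's x, y, z in m, a list of three; "roll": the turn about the tool's z in degrees. In form: [{"grip": grip, "slide": [x, y, z], "roll": roll}, ...]. A call has 1 to 5 rows; each row is the pose to reach, as a shift and turn from the pose commanded when the call began, along the tool's axes at that moment; what a row does not reach only later rows make up. A row lasts 1/8 s, in which the tool goes at most 62.5 mm and 10.7 degrees, less where a joint would pass 70% of its speed; a pose out of reach is approached as far as the arm can. A call with a gripper value outside its range is refused whole. The fingers move at their own pace and stop on an object; "grip_force" is the grip in N (left out, the last holds). Time passes only in rows, so rows that repeat a pose let the fingers close. It gives the time, the measured TCP pose, the force and the opening at its end, in the units of the state.
- get_state(): the state, without advancing time (a new reading comes with each control period).
- capture(name): name is "scene" or "top"; returns (picture, depth): 384x512x3 uint8, red, green, blue; 384x512 float32, m along the optical axis (not along the pixel's ray), 0 where there is no reading.
- get_calibration(name): a dict with "mtx" (3x3 intrinsics, pixels), "distortion" ([k1, k2, p1, p2, k3] as OpenCV has them; the pictures are not rectified), "R" (3x3) and "t" (3): a world point X has camera coordinates R X + t. Camera axes: x right, y down, z forward; pixel columns grow to the right and rows downward; lengths in m; the calibration is good to about 2 mm. A picture is of the moment at which its call begins. get_calibration takes no time and is no camera call.
- close_job(): hands the job in, once; it reports no verdict.
Trained networks look in the newest picture that a camera, given by its name, has taken for a name from the list of things; names that differ only in an ending like _2 or _b are one class to them, and where a whole thing is asked for, a point or a joint stands for the part that bears it (a point fixed in the world has none). Each returns a list of dicts, best first, with "score" (0 to 1); they miss things now and then, are a little off and sometimes report something else, mostly with a low value. They report only what shows in the picture. A call takes as long as a camera call. They do not tell look-alikes from the thing itself.
- boxes_of(name, camera): "position" ([x, y, z] in m, in the coordinates of the camera as it stood for that picture, good to about 4 mm: the middle of the surface that is visible of it).
- cut_out(name, camera): "mask" (384x512 bool, what is visible of it).
The state is a dict: "time_s": time; "joints": joint angles; "qd": joint speeds; "joint_torque": joint torques, N m; "tcp_pos": TCP position; "eef_rot": TCP orientation; "contact_force": force on the tool from outside, world axes, zero at the start; "moment": the same for the moment, N m; "gripper_width": finger opening in m.
Only numpy, scipy, OpenCV 4.12 (cv2) and the standard library are available. Lean on these libraries where they do the work, as an engineer would, in place of code of your own. Each camera call takes 0.05 s, during which the arm holds its last target.

## Working session

There is one attempt and no reset: what is moved stays moved. The work goes in short steps, Python scripts to look and compute and a tool call to move; the robot and the scene stay as the last step left them, time stands still between calls to the robot, and variables do not carry over. Pictures are saved under pics/ and viewed, and the job is handed in when it is done.

Besides the shell and the picture viewer there is one more tool, called after ">>>" by a JSON object that holds its "api" and its "payload", one argument or row to a line. apply_moves: Moves the arm, as the interface text tells. Its arguments: {"type":"object","properties":{"commands":{"type":"array"},"grip_force":{"type":"number"}},"required":["commands"]}

```bash
ls; mkdir -p pics
cat > h.py <<'E'
import numpy as np, cv2
from plant import *
def cap(cam,name=None):
    p,d=capture(cam)
    if name: cv2.imwrite('pics/'+name+'.png',p[:,:,::-1])
    return p,d
def c2w(cam,X):
    c=get_calibration(cam);return (np.asarray(X)-np.array(c['t']))@np.array(c['R'])
def px(cam,X):
    c=get_calibration(cam)
    r,_=cv2.Rodrigues(np.array(c['R']))
    return cv2.projectPoints(np.atleast_2d(np.float64(X)),r,np.array(c['t']),np.array(c['mtx']),np.array(c['distortion']))[0][:,0]
def cloud(cam,d):
    c=get_calibration(cam);h,w=d.shape
    u,v=np.meshgrid(np.arange(w),np.arange(h))
    q=cv2.undistortPoints(np.stack([u,v],-1).reshape(-1,1,2).astype(np.float64),np.array(c['mtx']),np.array(c['distortion'])).reshape(h,w,2)
    X=np.dstack([q[...,0]*d,q[...,1]*d,d])
    W=(X-np.array(c['t']))@np.array(c['R'])
    W[d<=0]=np.nan
    return W
E
python3 - <<'E'
from h import *
s=get_state();print(s)
for c in('scene','top'):
    p,d=cap(c,c+'0');k=get_calibration(c);print(c,k['mtx'],-np.array(k['R']).T@k['t'])
    for n in ['board','ruler_c','workbook','glue_c','stapler_c','sharpener_c','tablet_bar','tablet_hinge','eraser','tile1_c']:
        for r in boxes_of(n,c): 
            W=c2w(c,r['position']);print(c,n,round(r['score'],2),W.round(3),px(c,W)[0].round())
E
```

```text
pics
{'time_s': 0.0, 'joints': array([-5.76908169e+01,  2.05930249e+01,  6.34007905e-01, -2.10133267e-02,
       -7.01368849e+01, -1.65067060e+01]), 'qd': array([-0.03371705, -0.08770234, -0.07182464, -0.03209537,  0.01925021,
        0.00102363]), 'joint_torque': array([ 9.37901241e-04, -5.82718241e+01,  2.93059838e+01,  6.99734196e+00,
        6.71107948e-03, -2.29008247e-04]), 'tcp_pos': array([ 0.18365732, -0.64901831,  0.22560373]), 'eef_rot': array([ 1.79902437e+02, -8.31153463e-03, -1.64204672e+02]), 'contact_force': array([ 0.37893081, -0.05449605,  0.0409117 ]), 'moment': array([-0.02107427,  0.00793027, -0.03344592]), 'gripper_width': 0.0877517602030466}
scene [[387.45125788   0.         253.03743757]
 [  0.         387.45125788 192.52333612]
 [  0.           0.           1.        ]] [ 1.12841811 -0.38138142  0.87814865]
scene board 0.67 [ 0.581 -0.113  0.023] [235. 263.]
scene board 0.62 [ 0.622 -0.341  0.011] [160. 319.]
scene ruler_c 0.74 [0.536 0.182 0.007] [313. 214.]
scene workbook 0.97 [0.544 0.376 0.018] [364. 190.]
scene glue_c 0.74 [ 0.533 -0.115  0.036] [226. 24
[... 964 characters left out ...]
.006] [190. 193.]
top workbook 0.76 [0.525 0.381 0.014] [124. 187.]
top glue_c 0.67 [0.618 0.05  0.107] [233. 148.]
top glue_c 0.48 [ 0.479 -0.106  0.033] [288. 200.]
top stapler_c 0.76 [0.317 0.201 0.037] [181. 256.]
top stapler_c 0.59 [0.447 0.01  0.06 ] [248. 210.]
top sharpener_c 0.67 [0.527 0.036 0.064] [239. 182.]
top sharpener_c 0.67 [0.333 0.119 0.043] [210. 250.]
top sharpener_c 0.15 [ 0.553 -0.088  0.023] [281. 176.]
top tablet_bar 0.61 [ 0.461 -0.393  0.184] [401. 197.]
top tablet_bar 0.26 [ 0.612 -0.335  0.014] [362. 157.]
top tablet_hinge 0.79 [ 0.461 -0.402  0.176] [403. 198.]
top eraser 0.63 [ 0.611 -0.334  0.015] [362. 157.]
top tile1_c 0.52 [ 0.528 -0.113  0.036] [290. 183.]
```

Run:
```python
import cv2
for c in('scene','top'):
    p=cv2.imread(f'pics/{c}0.png');cv2.imwrite(f'pics/{c}0b.png',cv2.resize(p,(800,600),interpolation=cv2.INTER_CUBIC))
```

```text
(no output)
```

View pics/scene0b.png

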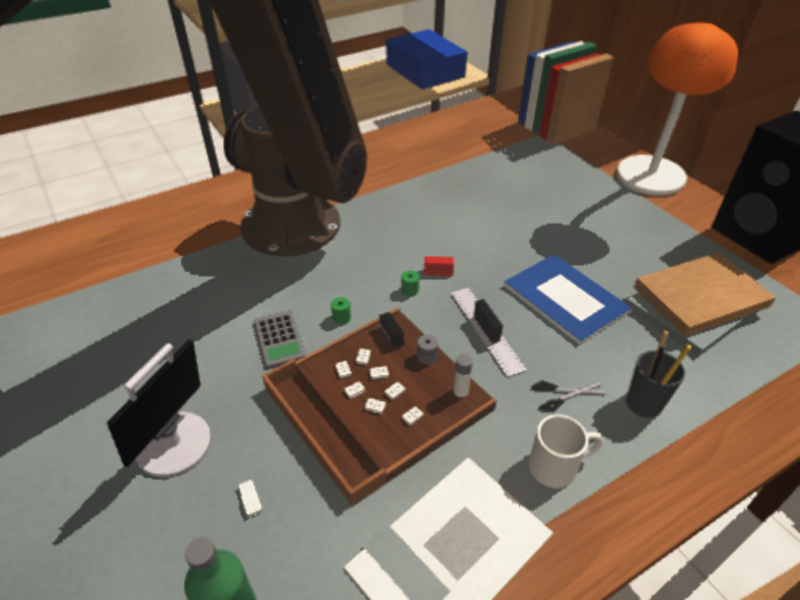

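View pics/top0b.png

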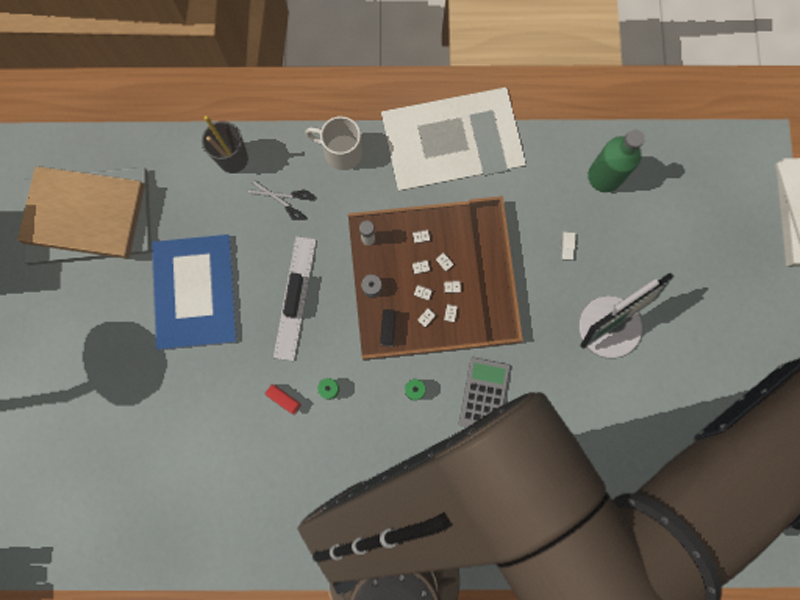

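```bash
cat >> h.py <<'E'
def rect(P):
    r=cv2.minAreaRect(np.float32(P[:,:2])*1000);return np.round(r[0],1),np.round(r[1],1),round(r[2],2)
E
python3 - <<'E'
from h import *
for cam in ('top','scene'):
    p,d=cap(cam);W=cloud(cam,d);np.savez(f'{cam}0.npz',p=p,W=W)
    for n in ['board','ruler_c','workbook','glue_c','stapler_c','sharpener_c','tablet_bar','tablet_hinge','eraser','tile1_c']:
        for r in cut_out(n,cam):
            m=r['mask'];P=W[m];P=P[~np.isnan(P[:,0])]
            if len(P)<5: continue
            zt=np.percentile(P[:,2],95);Q=P[P[:,2]>zt-.006]
            print(cam,n,round(r['score'],2),len(P),'z',np.percentile(P[:,2],[5,50,95]).round(3),'med',np.median(P,0).round(3),'all',rect(P),'top',len(Q),rect(Q), p[m].mean(0).round())
E
```

```text
top board 0.72 8470 z [0.002 0.023 0.032] med [ 0.552 -0.087  0.023] all (array([550.4, -79.8]), array([283.3, 308.7]), 5.82) top 2275 (array([550.1, -77. ]), array([283.2, 300.2]), 5.85) [98. 69. 51.]
top ruler_c 0.61 1061 z [0.001 0.007 0.051] med [0.507 0.187 0.007] all (array([515.5, 189.8]), array([ 43.9, 239.8]), 80.63) top 173 (array([514.6, 189. ]), array([20.3, 79.2]), 79.98) [142. 138. 136.]
top workbook 0.68 3466 z [0.009 0.014 0.019] med [0.525 0.383 0.014] all (array([528. , 383.8]), array([212. , 152.7]), 5.63) top 2159 (array([527.4, 383.4]), array([210.7, 151.2]), 5.62) [103. 122. 148.]
top glue_c 0.46 130 z [0.032 0.105 0.113] med [0.62  0.047 0.105] all (array([637. ,  46.2]), array([25.4, 51. ]), 86.72) top 53 (array([625.1,  46.4]), array([23.8, 20. ]), 0.2) [109. 105. 100.]
top glue_c 0.38 190 z [0.05  0.059 0.064] med [0.448 0.009 0.059] all (array([450. ,  10.2]), array([24.6, 64.4]), 86.62) top 108 (array([450.9,  10.3]), array([22.1, 61.2]), 86.39) [51. 47. 46.]
top stapler_c 0.66 195 z [0.036 0.059 0.064] med [0.448 0.009 0.059] all (array([453.4,   9.3]), a
[... 3716 characters left out ...]
 74.91) top 209 (array([ 482.5, -398.6]), array([12.5, 83.9]), 31.48) [38. 37. 37.]
scene eraser 0.54 237 z [0.    0.011 0.014] med [ 0.623 -0.341  0.011] all (array([ 619.2, -340.9]), array([26.8, 55.8]), 88.38) top 193 (array([ 618.1, -341. ]), array([21.9, 54.1]), 85.43) [218. 213. 200.]
scene eraser 0.3 85 z [0.023 0.032 0.035] med [ 0.486 -0.109  0.032] all (array([ 482.8, -106.5]), array([23.2, 35.3]), 79.1) top 63 (array([ 483.5, -108. ]), array([19.4, 32.2]), 78.06) [196. 184. 167.]
scene tile1_c 0.52 70 z [0.029 0.033 0.034] med [ 0.536 -0.113  0.033] all (array([ 534. , -111.9]), array([21.2, 29.5]), 6.06) top 68 (array([ 534. , -111.9]), array([21.2, 29.5]), 6.06) [216. 205. 187.]
```

Run:
```python
from h import *
for cam in ('top','scene'):
    z=np.load(f'{cam}0.npz');W=z['W'];p=z['p']
    ok=~np.isnan(W[...,0])&(W[...,2]>.08)&(W[...,2]<.2)&(abs(W[...,0]-.47)<.12)&(abs(W[...,1]+.4)<.12)
    P=W[ok]
    dark=p[ok].mean(1)<60
    Q=P[dark]
    for it in range(6):
        c=Q.mean(0);n=np.linalg.svd(Q-c,full_matrices=0)[2][2];e=(Q-c)@n;Q=Q[abs(e)<max(.004,1.5*e.std())]
    n*=np.sign(n[0])
    print(cam,len(P),len(Q),'n',n.round(3),'az',np.degrees(np.arctan2(n[1],n[0])),'el',np.degrees(np.arcsin(n[2])),'c',c.round(3),(e).std())
    # stand
    S=W[(~np.isnan(W[...,0]))&(W[...,2]>.003)&(W[...,2]<.05)&(abs(W[...,0]-.47)<.15)&(abs(W[...,1]+.4)<.12)&(p.min(2)>120)]
    print('stand',len(S),S.min(0),S.max(0),np.median(S[:,2]),rect(S))
    B=W[(~np.isnan(W[...,0]))&(W[...,2]>.205)&(W[...,2]<.24)&(abs(W[...,0]-.48)<.1)&(abs(W[...,1]+.4)<.1)]
    print('bar',len(B),B.mean(0),B[:,2].max(),rect(B))
    pc=np.load(f'{cam}0.npz')['p']
    u,v=px(cam,[.46,-.40,.12])[0].astype(int)
    a=pc[max(v-55,0):v+55,max(0,u-60):u+60];cv2.imwrite(f'pics/tab_{cam}.png',cv2.resize(a,None,fx=5,fy=5,interpolation=2)[...,::-1])
```

```text
top 508 195 n [ 0.823  0.529 -0.209] az 32.71537123606291 el -12.06736226503223 c [ 0.45  -0.382  0.161] 0.0016112687749496237
stand 1961 [ 0.32075518 -0.51987483  0.00300312] [ 0.61980137 -0.28008881  0.02003837] 0.005589074760234571 (array([ 470.3, -400.1]), array([239.9, 298.7]), 89.89)
bar 159 [ 0.47632191 -0.39769122  0.22225831] 0.22910184625858404 (array([ 477.3, -399.2]), array([11.4, 85.4]), 32.7)
scene 1906 1749 n [ 0.827  0.54  -0.156] az 33.134631487674405 el -8.987294204261053 c [ 0.478 -0.41   0.14 ] 0.0011110276154209736
stand 1476 [ 0.32428766 -0.51962649  0.00300203] [ 0.61985518 -0.28007905  0.04852918] 0.010570854783218857 (array([ 472.1, -399.8]), array([295.6, 239.5]), 0.01)
bar 236 [ 0.48445921 -0.40064219  0.22099413] 0.2259577072575159 (array([ 482.3, -398.1]), array([13., 85.]), 31.1)
```

View pics/tab_scene.png

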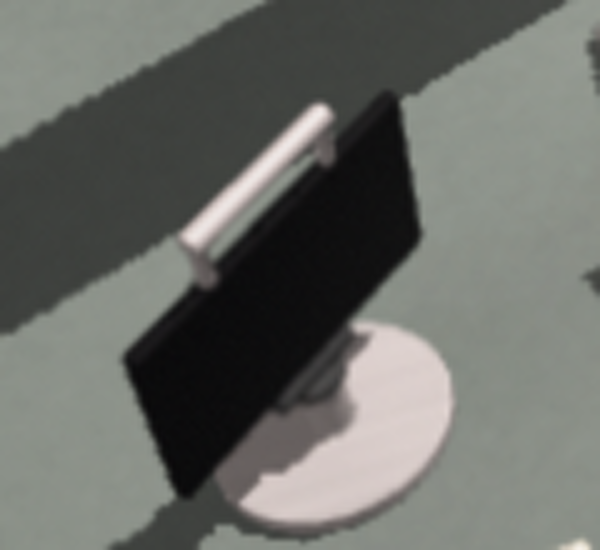

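View pics/tab_top.png

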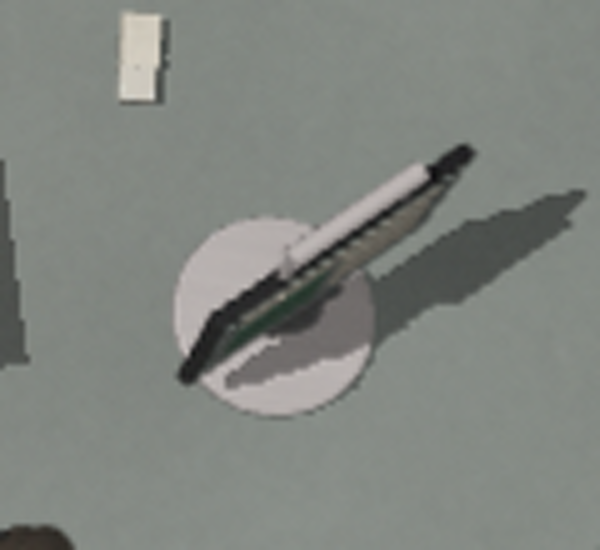

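```bash
cat > mv.py <<'E'
import sys,json
from h import *
# usage: plan(targets, n): targets list of (x,y,z,yaw) -> rows from measured pose; DZ droop correction
def plan(targets,grip,rows=None,maxd=.055,maxa=10,state=None,rnd=4):
    s=get_state();p0=s['tcp_pos'].copy();y0=s['eef_rot'][2]
    y0r=y0;out=[];cp=p0.copy();cy=y0
    a=np.radians(y0);tx=np.array([np.cos(a),np.sin(a),0]);ty=np.array([np.sin(a),-np.cos(a),0])
    tz=np.array([0,0,-1.])
    for t in targets:
        t=list(t);n=t[4] if len(t)>4 else None
        P=np.array(t[:3]);dy=(t[3]-cy+180)%360-180 if len(t)<6 else t[5]
        k=n or max(1,int(np.ceil(max(np.linalg.norm(P-cp)/maxd,abs(dy)/maxa))))
        for i in range(1,k+1):
            q=cp+(P-cp)*i/k;yy=cy+dy*i/k;d=q-p0
            out.append({"grip":grip,"slide":[round(float(d@v),rnd) for v in (tx,ty,tz)],"roll":round(-(yy-y0),1)})
        cp=P;cy=cy+dy
    print('pos',p0.round(4),'rot',s['eef_rot'].round(1),'t',round(s['time_s'],2),'w',round(s['gripper_width'],4),'F',s['contact_force'].round(1))
    print(len(out));print(json.dumps(out))
E
python3 - <<'E'
from h import *
from scipy.optimize import least_squares
for cam in ('top','scene'):
    z=np.load(f'{cam}0.npz');W=z['W'];p=z['p'].astype(int)
    m=((p.min(2)>165)&(W[...,2]<.04)&(np.hypot(W[...,0]-.456,W[...,1]+.414)<.09)).astype(np.uint8)
    cs,_=cv2.findContours(m,0,1);c=max(cs,key=cv2.contourArea)
    h=cv2.convexHull(c)[:,0]
    Q=W[h[:,1],h[:,0]];print(cam,m.sum(),np.median(W[m>0][:,2]))
    P=W[m>0];hh=cv2.convexHull(np.float32(P[:,:2]*1000))[:,0]
    f=lambda q:np.hypot(*(hh-q[:2]).T)-q[2]
    r=least_squares(f,[456,-414,60],loss='soft_l1',f_scale=1);print(r.x, cv2.minEnclosingCircle(hh))
from mv import plan
plan([(.184,-.649,.27,-164.2),(.48,-.3985,.275,-57.1)],0)
E
```

```text
top 483 0.012026276808408122
[ 455.33603101 -411.85756721   57.2518722 ] ((455.15771484375, -411.9928283691406), 58.55016326904297)
scene 801 0.01170581914490125
[ 458.45120033 -412.60624605   58.46930726] ((458.5698547363281, -411.63232421875), 59.22525405883789)
pos [ 0.1838 -0.6495  0.2266] rot [ 180.    -0.  -164.2] t 2.2 w 0.0875 F [-0.5  0.7 -0.4]
12
[{"grip": 0, "slide": [-0.0003, 0.0004, -0.0434], "roll": 0.0}, {"grip": 0, "slide": [-0.0324, 0.015, -0.0439], "roll": -9.7}, {"grip": 0, "slide": [-0.0645, 0.0296, -0.0444], "roll": -19.5}, {"grip": 0, "slide": [-0.0966, 0.0441, -0.0448], "roll": -29.2}, {"grip": 0, "slide": [-0.1287, 0.0587, -0.0453], "roll": -38.9}, {"grip": 0, "slide": [-0.1608, 0.0733, -0.0457], "roll": -48.7}, {"grip": 0, "slide": [-0.1929, 0.0879, -0.0462], "roll": -58.4}, {"grip": 0, "slide": [-0.225, 0.1025, -0.0466], "roll": -68.2}, {"grip": 0, "slide": [-0.2571, 0.1171, -0.0471], "roll": -77.9}, {"grip": 0, "slide": [-0.2892, 0.1317, -0.0475], "roll": -87.6}, {"grip": 0, "slide": [-0.3213, 0.1462, -0.048], "roll": -97.4}, {"grip": 0, "slide": [-0.3534, 0.1608, -0.0484], "roll": -107.1}]
```

>>> {"api": "apply_moves", "payload": {
  "commands": [
    {"grip":0,"slide":[0,0,-0.045],"roll":0},
    {"grip":0,"slide":[-0.06,0.03,-0.048],"roll":-10},
    {"grip":0,"slide":[-0.11,0.05,-0.048],"roll":-20},
    {"grip":0,"slide":[-0.15,0.07,-0.048],"roll":-30},
    {"grip":0,"slide":[-0.2,0.09,-0.048],"roll":-40}
  ]
}}

```text
time_s: 2.82
tcp_pos: [0.3526, -0.5074, 0.2749]
eef_rot: [-180.0, -0.0, -123.9]
contact_force: [0.7, -0.3, -0.2]
gripper_width: 0.0878
```

```bash
python3 -c "
from mv import plan
plan([(.48,-.3985,.275,-57.1)],0)"
```

```text
pos [ 0.3526 -0.5074  0.2749] rot [-180.    -0.  -123.9] t 2.83 w 0.0878 F [ 0.7 -0.3 -0.2]
7
[{"grip": 0, "slide": [-0.0231, -0.0064, -0.0], "roll": -9.5}, {"grip": 0, "slide": [-0.0461, -0.0129, -0.0], "roll": -19.1}, {"grip": 0, "slide": [-0.0692, -0.0193, -0.0], "roll": -28.6}, {"grip": 0, "slide": [-0.0923, -0.0258, -0.0], "roll": -38.2}, {"grip": 0, "slide": [-0.1153, -0.0322, -0.0001], "roll": -47.7}, {"grip": 0, "slide": [-0.1384, -0.0386, -0.0001], "roll": -57.2}, {"grip": 0, "slide": [-0.1614, -0.0451, -0.0001], "roll": -66.8}]
```

>>> {"api": "apply_moves", "payload": {
  "commands": [
    {"grip":0,"slide":[-0.05,-0.014,0],"roll":-10.5},
    {"grip":0,"slide":[-0.09,-0.025,0],"roll":-21},
    {"grip":0,"slide":[-0.13,-0.036,0],"roll":-31.5},
    {"grip":0,"slide":[-0.1614,-0.0451,0],"roll":-42},
    {"grip":0,"slide":[-0.1614,-0.0451,0],"roll":-52.5}
  ]
}}

```text
time_s: 3.45
tcp_pos: [0.4815, -0.3987, 0.2744]
eef_rot: [-180.0, 0.0, -71.2]
contact_force: [-0.7, -0.3, -0.2]
gripper_width: 0.0877
```

```bash
python3 -c "
from mv import plan
plan([(.48,-.3985,.275,-57.1)],0)"
```

```text
pos [ 0.4815 -0.3987  0.2744] rot [-180.     0.   -71.2] t 3.45 w 0.0877 F [-0.7 -0.3 -0.2]
2
[{"grip": 0, "slide": [-0.0003, 0.0007, -0.0003], "roll": -7.0}, {"grip": 0, "slide": [-0.0007, 0.0013, -0.0006], "roll": -14.1}]
```

>>> {"api": "apply_moves", "payload": {
  "commands": [
    {"grip":0,"slide":[-0.0007,0.0013,0],"roll":-7},
    {"grip":0,"slide":[-0.0007,0.0013,0],"roll":-14},
    {"grip":0,"slide":[-0.0007,0.0013,0],"roll":-14}
  ]
}}

```text
time_s: 3.82
tcp_pos: [0.4783, -0.4, 0.2746]
eef_rot: [-180.0, -0.0, -57.7]
contact_force: [-0.0, -0.7, 0.2]
gripper_width: 0.088
```

Run:
```python
from h import *
s=get_state();print(s['tcp_pos'],s['eef_rot'])
for cam in ('scene','top'):
    p,d=cap(cam);W=cloud(cam,d)
    u,v=px(cam,[.48,-.40,.24])[0].astype(int)
    x0=max(u-60,0);y0=max(v-60,0)
    a=p[y0:v+60,x0:u+60];a=cv2.resize(a,None,fx=4,fy=4,interpolation=2)[...,::-1].copy()
    for q in px(cam,[s['tcp_pos'],[.48,-.3985,.218]]):
        cv2.circle(a,(int((q[0]-x0)*4),int((q[1]-y0)*4)),4,(0,0,255),1)
    cv2.imwrite(f'pics/bar_{cam}.png',a)
    # finger tips in cloud
    ok=(~np.isnan(W[...,0]))&(abs(W[...,0]-.48)<.09)&(abs(W[...,1]+.4)<.09)&(W[...,2]>.265)&(W[...,2]<.30)
    P=W[ok];R=np.radians(32.9);e=(P[:,:2]-s['tcp_pos'][:2])@np.array([[np.cos(R),-np.sin(R)],[np.sin(R),np.cos(R)]])
    if len(P):print(cam,len(P),P[:,2].min(),'jaw range',np.percentile(e[:,0],[1,50,99]),'across',np.percentile(e[:,1],[1,50,99]))
```

```text
[ 0.47829693 -0.39995904  0.27461424] [-1.79999411e+02 -1.57742907e-03 -5.77407605e+01]
scene 200 0.27403004411916915 jaw range [-0.058422    0.00082892  0.06136959] across [-0.01296115 -0.00616362  0.00913204]
top 18 0.2748574984485697 jaw range [-0.05274605 -0.04725623  0.04612419] across [-0.00385873  0.01033106  0.01219994]
```

View pics/bar_scene.png

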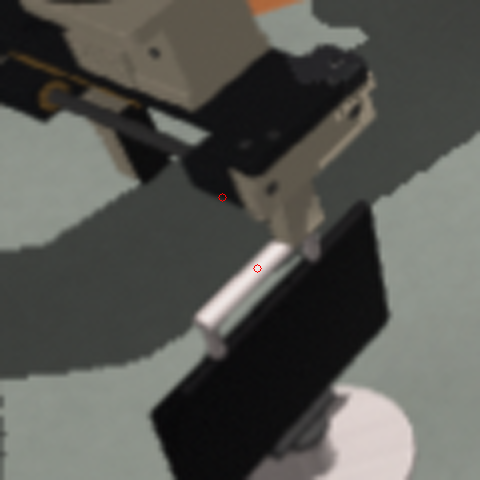

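>>> {"api": "apply_moves", "payload": {
  "commands": [
    {"grip":0,"slide":[0,0.002,0.035],"roll":0},
    {"grip":0.3,"slide":[0,0.002,0.068],"roll":-0.3},
    {"grip":0.6,"slide":[0,0.002,0.068],"roll":-0.3},
    {"grip":0.8,"slide":[0,0.002,0.068],"roll":-0.3},
    {"grip":1,"slide":[0,0.002,0.068],"roll":-0.3}
  ],
  "grip_force": 12
}}

```text
time_s: 4.55
tcp_pos: [0.4774, -0.4016, 0.2083]
eef_rot: [-179.9, -0.1, -57.4]
contact_force: [0.6, 0.2, 0.5]
gripper_width: 0.0533
```

>>> {"api": "apply_moves", "payload": {
  "commands": [
    {"grip":1,"slide":[0,0,0],"roll":0},
    {"grip":1,"slide":[0,0,0],"roll":0},
    {"grip":1,"slide":[0,0,0],"roll":0},
    {"grip":1,"slide":[0,0,0],"roll":0}
  ]
}}

```text
time_s: 5.05
tcp_pos: [0.4773, -0.4011, 0.2069]
eef_rot: [-179.9, -0.1, -57.4]
contact_force: [2.9, 2.2, 2.1]
gripper_width: 0.013
```

Run:
```python
from h import *
s=get_state();print(s['tcp_pos'],s['eef_rot'],s['gripper_width'],s['contact_force'])
p,d=cap('scene');W=cloud('scene',d)
u,v=px('scene',[.47,-.40,.18])[0].astype(int)
x0=max(u-60,0);y0=max(v-60,0)
cv2.imwrite('pics/grip.png',cv2.resize(p[y0:v+60,x0:u+60],None,fx=4,fy=4,interpolation=2)[...,::-1])
ok=~np.isnan(W[...,0])&(W[...,2]>.08)&(W[...,2]<.185)&(abs(W[...,0]-.47)<.12)&(abs(W[...,1]+.4)<.12)&(p.mean(2)<60)
Q=W[ok]
for it in range(6):
    c=Q.mean(0);n=np.linalg.svd(Q-c,full_matrices=0)[2][2];e=(Q-c)@n;Q=Q[abs(e)<max(.004,1.5*e.std())]
n*=np.sign(n[0]);print(len(Q),np.degrees(np.arctan2(n[1],n[0])),np.degrees(np.arcsin(n[2])))
```

```text
[ 0.47728121 -0.40107115  0.20692068] [-1.79937509e+02 -5.90354612e-02 -5.73930977e+01] 0.012993518006603073 [2.90386819 2.23734772 2.12803165]
1431 33.18679293028893 -8.977491717236294
```

View pics/grip.png

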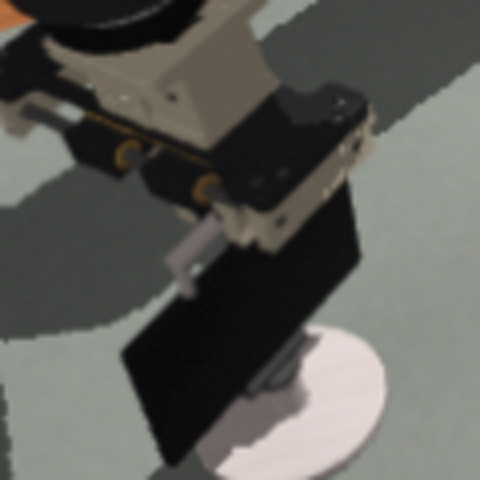

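```bash
cat > tab.py <<'E'
from mv import *
H=np.array([.4566,-.4135])
def wp(sw,t):
    a=np.radians(sw);b=np.radians(t);r=.16*np.sin(b)
    return (H[0]+r*np.cos(a),H[1]+r*np.sin(a),.06+.16*np.cos(b)-.0111,sw-90,1)
E
python3 -c "
from tab import *
plan([wp(32.8,t) for t in (11.5,14,16.5,19,21.5,24,26.5,29,32,35)],1)"
```

```text
pos [ 0.4775 -0.401   0.207 ] rot [-1.799e+02 -1.000e-01 -5.740e+01] t 5.1 w 0.0114 F [3.2 2.1 2. ]
10
[{"grip": 1, "slide": [-0.0009, -0.0075, 0.0013], "roll": -0.2}, {"grip": 1, "slide": [-0.0009, -0.0143, 0.0029], "roll": -0.2}, {"grip": 1, "slide": [-0.0009, -0.0211, 0.0047], "roll": -0.2}, {"grip": 1, "slide": [-0.001, -0.0277, 0.0068], "roll": -0.2}, {"grip": 1, "slide": [-0.001, -0.0343, 0.0093], "roll": -0.2}, {"grip": 1, "slide": [-0.001, -0.0407, 0.012], "roll": -0.2}, {"grip": 1, "slide": [-0.001, -0.047, 0.0149], "roll": -0.2}, {"grip": 1, "slide": [-0.001, -0.0532, 0.0182], "roll": -0.2}, {"grip": 1, "slide": [-0.0011, -0.0604, 0.0224], "roll": -0.2}, {"grip": 1, "slide": [-0.0011, -0.0674, 0.0271], "roll": -0.2}]
```

>>> {"api": "apply_moves", "payload": {
  "commands": [
    {"grip":1,"slide":[0,-0.0075,0.0013],"roll":0},
    {"grip":1,"slide":[0,-0.0143,0.003],"roll":0},
    {"grip":1,"slide":[0,-0.021,0.0047],"roll":0},
    {"grip":1,"slide":[0,-0.0277,0.007],"roll":0},
    {"grip":1,"slide":[0,-0.0343,0.0093],"roll":0}
  ]
}}

```text
time_s: 5.72
tcp_pos: [0.5057, -0.3824, 0.1972]
eef_rot: [180.0, -0.0, -57.4]
contact_force: [-1.7, -0.8, 3.3]
gripper_width: 0.0116
```

```bash
python3 -c "
from tab import *
plan([wp(32.8,t) for t in (24,26.5,29,32,35)],1)"
```

```text
pos [ 0.5057 -0.3824  0.1972] rot [180.   -0.  -57.4] t 5.72 w 0.0116 F [-1.7 -0.8  3.3]
5
[{"grip": 1, "slide": [-0.0005, -0.007, 0.0022], "roll": -0.2}, {"grip": 1, "slide": [-0.0005, -0.0133, 0.0051], "roll": -0.2}, {"grip": 1, "slide": [-0.0006, -0.0195, 0.0084], "roll": -0.2}, {"grip": 1, "slide": [-0.0006, -0.0267, 0.0126], "roll": -0.2}, {"grip": 1, "slide": [-0.0006, -0.0337, 0.0173], "roll": -0.2}]
```

>>> {"api": "apply_moves", "payload": {
  "commands": [
    {"grip":1,"slide":[0,-0.007,0.0022],"roll":0},
    {"grip":1,"slide":[0,-0.0133,0.005],"roll":0},
    {"grip":1,"slide":[0,-0.0195,0.0084],"roll":0},
    {"grip":1,"slide":[0,-0.0267,0.0126],"roll":0},
    {"grip":1,"slide":[0,-0.0337,0.0173],"roll":0}
  ]
}}

```text
time_s: 6.35
tcp_pos: [0.5342, -0.3641, 0.1795]
eef_rot: [180.0, 0.0, -57.4]
contact_force: [-2.2, -0.6, 1.2]
gripper_width: 0.0115
```

```bash
python3 -c "
from tab import *
plan([wp(s,35) for s in (30,27,24,21,18)],1)"
```

```text
pos [ 0.5342 -0.3641  0.1795] rot [180.    0.  -57.4] t 6.35 w 0.0115 F [-2.2 -0.6  1.2]
5
[{"grip": 1, "slide": [0.0039, 0.0003, -0.0004], "roll": 2.6}, {"grip": 1, "slide": [0.0087, 0.0007, -0.0004], "roll": 5.6}, {"grip": 1, "slide": [0.0135, 0.0013, -0.0004], "roll": 8.6}, {"grip": 1, "slide": [0.0182, 0.0021, -0.0004], "roll": 11.6}, {"grip": 1, "slide": [0.0229, 0.0032, -0.0004], "roll": 14.6}]
```

>>> {"api": "apply_moves", "payload": {
  "commands": [
    {"grip":1,"slide":[0.0039,0.0003,0],"roll":2.6},
    {"grip":1,"slide":[0.0087,0.0007,0],"roll":5.6},
    {"grip":1,"slide":[0.0135,0.0013,0],"roll":8.6},
    {"grip":1,"slide":[0.0182,0.0021,0],"roll":11.6},
    {"grip":1,"slide":[0.0229,0.0032,0],"roll":14.6}
  ]
}}

```text
time_s: 6.98
tcp_pos: [0.5441, -0.3849, 0.1794]
eef_rot: [-180.0, 0.0, -72.1]
contact_force: [-1.6, 0.3, 0.9]
gripper_width: 0.012
```

```bash
python3 -c "
from tab import *
plan([wp(s,35) for s in (15,12,9,5.8,5.8)],1)"
```

```text
pos [ 0.5441 -0.3849  0.1794] rot [-180.     0.   -72.1] t 6.97 w 0.012 F [-1.6  0.3  0.9]
5
[{"grip": 1, "slide": [0.005, 0.0004, -0.0006], "roll": 2.9}, {"grip": 1, "slide": [0.0098, 0.0008, -0.0006], "roll": 5.9}, {"grip": 1, "slide": [0.0145, 0.0014, -0.0006], "roll": 8.9}, {"grip": 1, "slide": [0.0196, 0.0024, -0.0006], "roll": 12.1}, {"grip": 1, "slide": [0.0196, 0.0024, -0.0006], "roll": 12.1}]
```

>>> {"api": "apply_moves", "payload": {
  "commands": [
    {"grip":1,"slide":[0.005,0.0004,0],"roll":2.9},
    {"grip":1,"slide":[0.0098,0.0008,0],"roll":5.9},
    {"grip":1,"slide":[0.0145,0.0014,0],"roll":8.9},
    {"grip":1,"slide":[0.0196,0.0024,0],"roll":12.1},
    {"grip":1,"slide":[0.0196,0.0024,0],"roll":12.1}
  ]
}}

```text
time_s: 7.6
tcp_pos: [0.5479, -0.4045, 0.1795]
eef_rot: [-180.0, 0.0, -84.1]
contact_force: [-1.3, 0.9, 1.0]
gripper_width: 0.0115
```

```bash
cat > tabm.py <<'E'
from h import *
def tabm(zlim=.15):
  s=get_state();print(s['tcp_pos'],s['eef_rot'][2],s['gripper_width'],s['contact_force'])
  for cam in ('scene','top'):
    p,d=cap(cam);W=cloud(cam,d)
    ok=~np.isnan(W[...,0])&(W[...,2]>.05)&(W[...,2]<zlim)&(abs(W[...,0]-.49)<.12)&(abs(W[...,1]+.41)<.12)&(p.mean(2)<(60 if cam=='scene' else 300))
    Q=W[ok]
    for it in range(10):
        c=Q.mean(0);n=np.linalg.svd(Q-c,full_matrices=0)[2][2];e=(Q-c)@n;Q=Q[abs(e)<max(.003,1.5*e.std())]
    n*=np.sign(n[0]);print(cam,len(Q),'swivel',np.degrees(np.arctan2(n[1],n[0])),'tilt',-np.degrees(np.arcsin(n[2])))
    if cam=='scene':
        cv2.imwrite('pics/tabm_%d.png'%(s['time_s']*100),cv2.resize(p,(800,600))[...,::-1])
    B=W[(~np.isnan(W[...,0]))&(W[...,2]>.182)&(W[...,2]<.215)&(abs(W[...,0]-.545)<.08)&(abs(W[...,1]+.404)<.07)]
    if len(B):print('bar',len(B),rect(B))
E
python3 -c "
from tabm import *
tabm()"
```

```text
[ 0.54788386 -0.40449797  0.17947101] -84.0866132717773 0.011450158621726178 [-1.3391127   0.93282076  0.99099759]
scene 107 swivel 6.698700307073427 tilt 34.18948802107161
top 853 swivel 6.0815025837532986 tilt 34.44866251464049
bar 63 (array([ 546.2, -380.4]), array([19.4, 46.3]), 31.95)
```

>>> {"api": "apply_moves", "payload": {
  "commands": [
    {"grip":0.7,"slide":[0,0,0],"roll":0},
    {"grip":0.5,"slide":[0,0,0],"roll":0},
    {"grip":0.5,"slide":[0,0,0],"roll":0},
    {"grip":0.5,"slide":[0,0,-0.04],"roll":0},
    {"grip":0.4,"slide":[0,0.03,-0.08],"roll":0}
  ]
}}

```text
time_s: 8.32
tcp_pos: [0.5181, -0.4077, 0.2598]
eef_rot: [179.9, 0.0, -84.0]
contact_force: [0.7, -0.2, 0.3]
gripper_width: 0.049
```

>>> {"api": "apply_moves", "payload": {
  "commands": [
    {"grip":0.4,"slide":[0.0,0,-0.02],"roll":0},
    {"grip":0.4,"slide":[-0.05,0,-0.02],"roll":-10},
    {"grip":0.4,"slide":[-0.1,0,-0.02],"roll":-20},
    {"grip":0.4,"slide":[-0.15,0,-0.02],"roll":-30},
    {"grip":0.4,"slide":[-0.2,0,-0.02],"roll":-40}
  ]
}}

```text
time_s: 8.95
tcp_pos: [0.4965, -0.2076, 0.2801]
eef_rot: [-180.0, -0.0, -43.8]
contact_force: [1.0, -0.2, -0.3]
gripper_width: 0.0524
```

```bash
python3 -c "
from tabm import *
tabm(.165)"
```

```text
[ 0.49654791 -0.20757921  0.28014031] -43.77621133772708 0.05240969930907233 [ 0.97758597 -0.16436582 -0.27158758]
scene 445 swivel 6.676706945408228 tilt 33.55369443473339
bar 249 (array([ 549.1, -403.3]), array([12.9, 84.3]), 6.91)
top 1315 swivel 6.220792043143057 tilt 34.34633204369412
bar 164 (array([ 541.3, -404.2]), array([17.8, 85.9]), 5.65)
```

```bash
python3 -c "
from mv import *
plan([(.627,.0466,.18,0)],0.4)"
```

```text
pos [ 0.4965 -0.2056  0.2808] rot [-179.9   -0.   -43.6] t 9.05 w 0.0523 F [ 0.5 -0.3  1.1]
6
[{"grip": 0.4, "slide": [-0.0133, -0.0454, 0.0168], "roll": -7.3}, {"grip": 0.4, "slide": [-0.0265, -0.0909, 0.0336], "roll": -14.5}, {"grip": 0.4, "slide": [-0.0398, -0.1363, 0.0504], "roll": -21.8}, {"grip": 0.4, "slide": [-0.0531, -0.1817, 0.0672], "roll": -29.1}, {"grip": 0.4, "slide": [-0.0663, -0.2272, 0.084], "roll": -36.4}, {"grip": 0.4, "slide": [-0.0796, -0.2726, 0.1008], "roll": -43.6}]
```

>>> {"api": "apply_moves", "payload": {
  "commands": [
    {"grip":0.4,"slide":[-0.016,-0.0545,0.02],"roll":-9},
    {"grip":0.4,"slide":[-0.032,-0.109,0.04],"roll":-18},
    {"grip":0.4,"slide":[-0.048,-0.163,0.06],"roll":-27},
    {"grip":0.4,"slide":[-0.064,-0.218,0.08],"roll":-36},
    {"grip":0.4,"slide":[-0.0796,-0.2726,0.1],"roll":-43.6}
  ]
}}

```text
time_s: 9.68
tcp_pos: [0.6304, 0.0435, 0.1795]
eef_rot: [-180.0, -0.0, -0.3]
contact_force: [0.6, -0.2, 0.0]
gripper_width: 0.0523
```

Run:
```python
from mv import *
for cam in ('scene','top'):
    p,d=cap(cam,'g_'+cam);W=cloud(cam,d)
    for n in ('tile1_c','glue_c','sharpener_c','stapler_c'):
      for r in cut_out(n,cam):
        P=W[r['mask']];P=P[~np.isnan(P[:,0])];zt=np.percentile(P[:,2],95);Q=P[P[:,2]>zt-.006];print(cam,n,round(r['score'],2),len(Q),zt.round(3),rect(Q))
    m=(p.min(2)>150)&(W[...,2]>.027)&(W[...,2]<.042)&(abs(W[...,0]-.55)<.15)&(abs(W[...,1]+.06)<.15)
    nn,l,st,ce=cv2.connectedComponentsWithStats(m.astype(np.uint8))
    for i in range(1,nn):
        if st[i,4]>15: print('tile?',st[i,4],ce[i].round(),W[l==i].mean(0).round(3))
plan([(.627,.0466,.07,0)],0.4)
```

```text
scene tile1_c 0.74 184 0.014 (array([ 618.8, -341.1]), array([21.9, 55. ]), 85.88)
scene tile1_c 0.61 69 0.035 (array([ 533.4, -112.7]), array([28.4, 21.1]), 89.55)
scene glue_c 0.73 70 0.11 (array([629.9,  47.7]), array([23.1, 24.2]), 66.54)
scene glue_c 0.24 1833 0.016 (array([544.9, 285. ]), array([211.1, 356.2]), 7.59)
scene sharpener_c 0.6 87 0.044 (array([340.6, -38.9]), array([35.1, 37.7]), 20.65)
scene sharpener_c 0.58 98 0.067 (array([592.3,   2.5]), array([ 33.6, 178.6]), 57.38)
scene sharpener_c 0.56 73 0.035 (array([583.1, -97.4]), array([27.8, 21. ]), 42.66)
scene sharpener_c 0.46 70 0.043 (array([346., 118.]), array([32.5, 33.2]), 12.23)
scene sharpener_c 0.3 65 0.11 (array([629.8,  47.5]), array([22.7, 24.1]), 66.82)
scene stapler_c 0.64 125 0.061 (array([455.4,   9.1]), array([23.1, 64. ]), 82.39)
scene stapler_c 0.64 94 0.036 (array([323.9, 206.3]), array([61.1, 27.8]), 53.65)
tile? 56 [232. 227.] [ 0.475 -0.062  0.033]
tile? 62 [219. 236.] [ 0.483 -0.108  0.032]
tile? 60 [242. 237.] [ 0.522 -0.057  0.032]
tile? 66 [253. 249.] [ 0.572 -0.053  0.033]
top tile1_c 0.57 54 0.038 (array([ 529.5, -111.5]), array([29.8, 20. ]), 88.68)
top glue_c 0.7 57 0.112 (array([623.4,  47.6]), array([24. , 22.5]), 52.56)
top sharpener_c 0.71 116 0.069 (array([527.4,  39.5]), array([33.7, 35.2]), 63.22)
top stapler_c 0.51 126 0.064 (array([450.8,   9.2]), array([22.1, 61.8]), 84.66)
tile? 63 [269. 170.] [ 0.568 -0.053  0.033]
tile? 64 [270. 187.] [ 0.519 -0.056  0.033]
tile? 16 [288. 185.] [ 0.523 -0.109  0.034]
tile? 63 [288. 200.] [ 0.479 -0.108  0.033]
tile? 64 [272. 203.] [ 0.471 -0.062  0.033]
pos [0.6294 0.0412 0.1809] rot [-1.8e+02 -1.0e-01 -6.0e-01] t 10.18 w 0.0526 F [0.4 0.1 0.2]
3
[{"grip": 0.4, "slide": [-0.0008, -0.0018, 0.037], "roll": -0.2}, {"grip": 0.4, "slide": [-0.0016, -0.0036, 0.0739], "roll": -0.4}, {"grip": 0.4, "slide": [-0.0025, -0.0054, 0.1109], "roll": -0.6}]
```

View pics/g_scene.png

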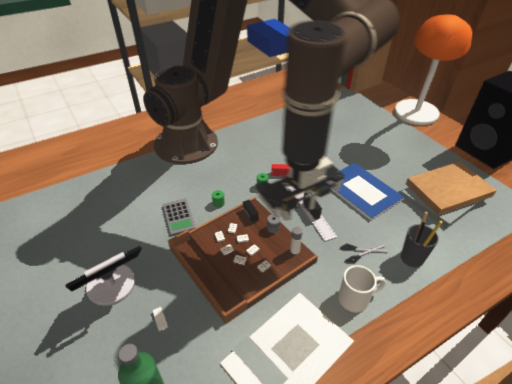

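>>> {"api": "apply_moves", "payload": {
  "commands": [
    {"grip":0.4,"slide":[-0.0025,-0.0054,0.0],"roll":-0.6},
    {"grip":0.4,"slide":[-0.0025,-0.0054,0.04],"roll":-0.6},
    {"grip":0.4,"slide":[-0.0025,-0.0054,0.08],"roll":-0.6},
    {"grip":0.4,"slide":[-0.0025,-0.0054,0.111],"roll":-0.6},
    {"grip":0.4,"slide":[-0.0025,-0.0054,0.111],"roll":-0.6}
  ]
}}

```text
time_s: 10.8
tcp_pos: [0.6251, 0.047, 0.0669]
eef_rot: [179.9, 0.3, 0.1]
contact_force: [0.5, -1.0, 0.6]
gripper_width: 0.0528
```

>>> {"api": "apply_moves", "payload": {
  "commands": [
    {"grip":0.6,"slide":[0,0,0],"roll":0},
    {"grip":0.75,"slide":[0,0,0],"roll":0},
    {"grip":0.85,"slide":[0,0,0],"roll":0},
    {"grip":0.85,"slide":[0,0,0],"roll":0},
    {"grip":0.85,"slide":[0,0,0],"roll":0}
  ],
  "grip_force": 15
}}

```text
time_s: 11.42
tcp_pos: [0.6278, 0.0478, 0.0701]
eef_rot: [-180.0, -0.1, 0.1]
contact_force: [-0.8, 0.2, 6.2]
gripper_width: 0.027
```

>>> {"api": "apply_moves", "payload": {
  "commands": [
    {"grip":0.85,"slide":[0,0,-0.03],"roll":0},
    {"grip":0.85,"slide":[0,0,-0.07],"roll":0},
    {"grip":0.85,"slide":[0,0,-0.1],"roll":0},
    {"grip":0.85,"slide":[0,0,-0.1],"roll":0}
  ]
}}

```text
time_s: 11.92
tcp_pos: [0.6283, 0.048, 0.1718]
eef_rot: [-179.9, -0.3, 0.1]
contact_force: [-0.0, 0.2, -0.3]
gripper_width: 0.0264
```

Run:
```python
from mv import *
p,d=cap('scene');u,v=px('scene',[.627,.047,.15])[0].astype(int)
cv2.imwrite('pics/glue.png',cv2.resize(p[v-50:v+70,u-60:u+60],None,fx=4,fy=4,interpolation=2)[...,::-1])
plan([(.5954,.4241,.17,5.4)],0.85)
```

```text
pos [0.6273 0.0478 0.17  ] rot [-1.799e+02 -1.000e-01  1.000e-01] t 11.97 w 0.0266 F [ 0.1 -0.5 -0.7]
7
[{"grip": 0.85, "slide": [-0.0045, -0.0538, -0.0], "roll": -0.8}, {"grip": 0.85, "slide": [-0.0089, -0.1075, -0.0], "roll": -1.5}, {"grip": 0.85, "slide": [-0.0134, -0.1613, -0.0], "roll": -2.3}, {"grip": 0.85, "slide": [-0.0179, -0.2151, -0.0], "roll": -3.0}, {"grip": 0.85, "slide": [-0.0223, -0.2688, -0.0], "roll": -3.8}, {"grip": 0.85, "slide": [-0.0268, -0.3226, -0.0], "roll": -4.5}, {"grip": 0.85, "slide": [-0.0313, -0.3764, -0.0], "roll": -5.3}]
```

View pics/glue.png

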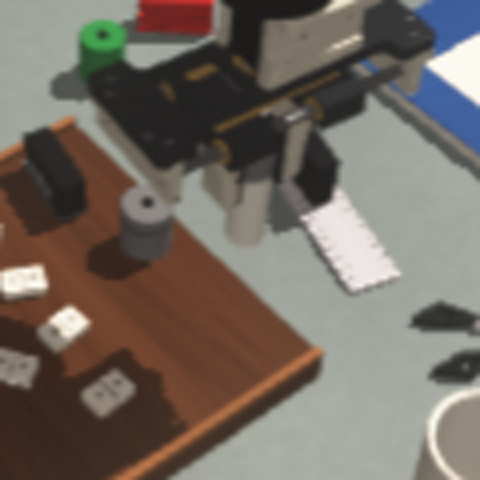

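>>> {"api": "apply_moves", "payload": {
  "commands": [
    {"grip":0.85,"slide":[-0.004,-0.05,0],"roll":-0.8},
    {"grip":0.85,"slide":[-0.009,-0.105,0],"roll":-1.5},
    {"grip":0.85,"slide":[-0.0134,-0.16,0],"roll":-2.3},
    {"grip":0.85,"slide":[-0.018,-0.215,0],"roll":-3},
    {"grip":0.85,"slide":[-0.0223,-0.269,0],"roll":-3.8}
  ]
}}

```text
time_s: 12.6
tcp_pos: [0.6031, 0.3179, 0.1673]
eef_rot: [179.9, 0.1, 3.9]
contact_force: [0.7, -0.0, -0.8]
gripper_width: 0.0268
```

>>> {"api": "apply_moves", "payload": {
  "commands": [
    {"grip":0.85,"slide":[0.0,-0.05,0],"roll":-0.8},
    {"grip":0.85,"slide":[0.0,-0.09,0.02],"roll":-1.5},
    {"grip":0.85,"slide":[-0.001,-0.107,0.05],"roll":-1.5},
    {"grip":0.85,"slide":[-0.001,-0.107,0.08],"roll":-1.5},
    {"grip":0.85,"slide":[-0.001,-0.107,0.09],"roll":-1.5}
  ]
}}

```text
time_s: 13.22
tcp_pos: [0.5941, 0.4219, 0.0749]
eef_rot: [179.8, 0.3, 5.4]
contact_force: [-0.7, 0.2, -0.2]
gripper_width: 0.0264
```

Run:
```python
from mv import *
cap('top')
plan([(.5954,.4241,.0605,5.4)],0.85)
```

```text
pos [0.5945 0.4219 0.0751] rot [179.8   0.2   5.4] t 13.28 w 0.0269 F [-0.3  0.7 -2.5]
1
[{"grip": 0.85, "slide": [0.0011, -0.0021, 0.0146], "roll": -0.0}]
```

>>> {"api": "apply_moves", "payload": {
  "commands": [
    {"grip":0.85,"slide":[0,0,0.006],"roll":0},
    {"grip":0.85,"slide":[0,0,0.012],"roll":0},
    {"grip":0.85,"slide":[0,0,0.015],"roll":0},
    {"grip":0.85,"slide":[0,0,0.017],"roll":0},
    {"grip":0.85,"slide":[0,0,0.017],"roll":0}
  ]
}}

```text
time_s: 13.9
tcp_pos: [0.596, 0.4232, 0.0621]
eef_rot: [-180.0, -0.0, 5.4]
contact_force: [-0.3, -0.4, -0.2]
gripper_width: 0.0266
```

>>> {"api": "apply_moves", "payload": {
  "commands": [
    {"grip":0.85,"slide":[0,0,0.001],"roll":0},
    {"grip":0.85,"slide":[0,0,0.0018],"roll":0},
    {"grip":0.85,"slide":[0,0,0.0018],"roll":0}
  ]
}}

```text
time_s: 14.28
tcp_pos: [0.5959, 0.4233, 0.0602]
eef_rot: [-180.0, -0.0, 5.4]
contact_force: [-0.3, 0.4, 0.1]
gripper_width: 0.0265
```

>>> {"api": "apply_moves", "payload": {
  "commands": [
    {"grip":0.85,"slide":[0,0,0.001],"roll":0},
    {"grip":0.85,"slide":[0,0,0.001],"roll":0},
    {"grip":0.85,"slide":[0,0,0.001],"roll":0}
  ]
}}

```text
time_s: 14.65
tcp_pos: [0.5963, 0.4234, 0.0602]
eef_rot: [-180.0, -0.1, 5.4]
contact_force: [-0.9, -0.8, 5.5]
gripper_width: 0.0265
```

>>> {"api": "apply_moves", "payload": {
  "commands": [
    {"grip":0.75,"slide":[0,0,0],"roll":0},
    {"grip":0.55,"slide":[0,0,0],"roll":0},
    {"grip":0.5,"slide":[0,0,0],"roll":0},
    {"grip":0.5,"slide":[0,0,-0.05],"roll":0},
    {"grip":0.5,"slide":[0,0,-0.11],"roll":0}
  ]
}}

```text
time_s: 15.28
tcp_pos: [0.5952, 0.4225, 0.1684]
eef_rot: [179.8, 0.2, 5.4]
contact_force: [0.8, 1.6, 0.5]
gripper_width: 0.0439
```

Run:
```python
from mv import *
p,d=cap('scene');u,v=px('scene',[.596,.424,.05])[0].astype(int)
cv2.imwrite('pics/glue2.png',cv2.resize(p[v-60:v+60,u-60:u+60],None,fx=4,fy=4,interpolation=2)[...,::-1])
plan([(.530,.040,.17,0)],0.4)
```

```text
pos [0.599  0.4251 0.18  ] rot [-179.7   -0.5    5.5] t 15.32 w 0.0439 F [ 2.2  2.3 10.1]
8
[{"grip": 0.4, "slide": [-0.0132, 0.0471, 0.0013], "roll": 0.7}, {"grip": 0.4, "slide": [-0.0264, 0.0942, 0.0025], "roll": 1.4}, {"grip": 0.4, "slide": [-0.0395, 0.1413, 0.0038], "roll": 2.1}, {"grip": 0.4, "slide": [-0.0527, 0.1884, 0.005], "roll": 2.7}, {"grip": 0.4, "slide": [-0.0659, 0.2354, 0.0063], "roll": 3.4}, {"grip": 0.4, "slide": [-0.0791, 0.2825, 0.0075], "roll": 4.1}, {"grip": 0.4, "slide": [-0.0922, 0.3296, 0.0088], "roll": 4.8}, {"grip": 0.4, "slide": [-0.1054, 0.3767, 0.01], "roll": 5.5}]
```

View pics/glue2.png

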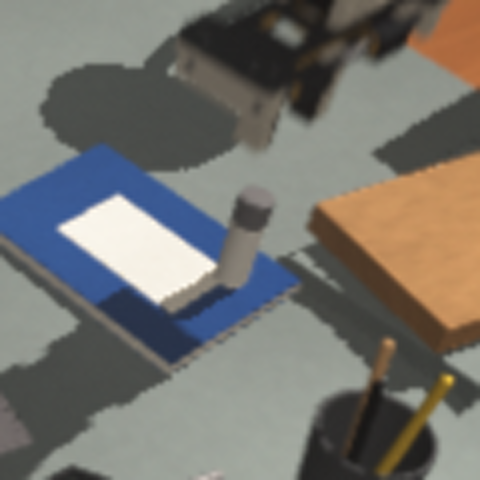

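>>> {"api": "apply_moves", "payload": {
  "commands": [
    {"grip":0.4,"slide":[-0.015,0.055,0],"roll":1},
    {"grip":0.4,"slide":[-0.03,0.11,0],"roll":2},
    {"grip":0.4,"slide":[-0.045,0.165,0],"roll":3},
    {"grip":0.4,"slide":[-0.06,0.22,0],"roll":4},
    {"grip":0.4,"slide":[-0.075,0.275,0],"roll":5}
  ]
}}

```text
time_s: 15.95
tcp_pos: [0.5466, 0.1407, 0.169]
eef_rot: [-180.0, -0.0, 0.4]
contact_force: [0.6, -1.1, -0.4]
gripper_width: 0.0526
```

>>> {"api": "apply_moves", "payload": {
  "commands": [
    {"grip":0.4,"slide":[-0.018,0.05,0],"roll":0.4},
    {"grip":0.4,"slide":[-0.034,0.099,0],"roll":0.4},
    {"grip":0.4,"slide":[-0.034,0.099,0],"roll":0.4},
    {"grip":0.4,"slide":[-0.034,0.099,0.02],"roll":0.4}
  ]
}}

```text
time_s: 16.45
tcp_pos: [0.5151, 0.0432, 0.1504]
eef_rot: [-179.9, -0.2, -0.0]
contact_force: [0.5, -0.1, -1.1]
gripper_width: 0.0526
```

Run:
```python
from mv import *
cap('top');cap('top')
plan([(.530,.040,.044,0)],0.4)
```

```text
pos [0.5128 0.043  0.1475] rot [ 1.8e+02  1.0e-01 -0.0e+00] t 16.55 w 0.0523 F [-0.2 -0.1  0. ]
2
[{"grip": 0.4, "slide": [0.0086, 0.0015, 0.0518], "roll": -0.0}, {"grip": 0.4, "slide": [0.0172, 0.003, 0.1035], "roll": -0.0}]
```

>>> {"api": "apply_moves", "payload": {
  "commands": [
    {"grip":0.4,"slide":[0.017,0.003,0.0],"roll":0},
    {"grip":0.4,"slide":[0.017,0.003,0.03],"roll":0},
    {"grip":0.4,"slide":[0.017,0.003,0.07],"roll":0},
    {"grip":0.4,"slide":[0.017,0.003,0.105],"roll":0},
    {"grip":0.4,"slide":[0.017,0.003,0.105],"roll":0}
  ]
}}

```text
time_s: 17.18
tcp_pos: [0.5303, 0.0398, 0.0423]
eef_rot: [179.9, 0.2, 0.0]
contact_force: [0.2, 0.4, 0.8]
gripper_width: 0.0527
```

>>> {"api": "apply_moves", "payload": {
  "commands": [
    {"grip":0.5,"slide":[0,0,0],"roll":0},
    {"grip":0.6,"slide":[0,0,0],"roll":0},
    {"grip":0.75,"slide":[0,0,0],"roll":0},
    {"grip":0.75,"slide":[0,0,0],"roll":0},
    {"grip":0.75,"slide":[0,0,0],"roll":0}
  ],
  "grip_force": 15
}}

```text
time_s: 17.8
tcp_pos: [0.5322, 0.0407, 0.0458]
eef_rot: [-179.9, -0.2, 0.0]
contact_force: [0.0, 0.8, 7.1]
gripper_width: 0.0377
```

>>> {"api": "apply_moves", "payload": {
  "commands": [
    {"grip":0.75,"slide":[0,0,-0.03],"roll":0},
    {"grip":0.75,"slide":[0,0,-0.08],"roll":0},
    {"grip":0.75,"slide":[-0.01,-0.05,-0.1],"roll":-1},
    {"grip":0.75,"slide":[-0.02,-0.1,-0.1],"roll":-2},
    {"grip":0.75,"slide":[-0.03,-0.15,-0.1],"roll":-3}
  ]
}}

```text
time_s: 18.42
tcp_pos: [0.5004, 0.1915, 0.1452]
eef_rot: [-179.9, -0.1, 3.0]
contact_force: [1.0, 0.4, -1.8]
gripper_width: 0.0376
```

>>> {"api": "apply_moves", "payload": {
  "commands": [
    {"grip":0.75,"slide":[-0.012,-0.055,0],"roll":-1},
    {"grip":0.75,"slide":[-0.024,-0.11,0],"roll":-2},
    {"grip":0.75,"slide":[-0.035,-0.165,0],"roll":-2.4},
    {"grip":0.75,"slide":[-0.045,-0.2,0],"roll":-2.4},
    {"grip":0.75,"slide":[-0.05,-0.218,0.02],"roll":-2.4}
  ]
}}

```text
time_s: 19.05
tcp_pos: [0.4392, 0.4082, 0.1257]
eef_rot: [-179.8, -0.1, 5.5]
contact_force: [0.4, -0.5, -1.6]
gripper_width: 0.0374
```

Run:
```python
from mv import *
cap('top');cap('scene','sh');cap('top')
plan([(.456,.411,.0345,5.4)],0.75)
```

```text
pos [0.4385 0.4052 0.1233] rot [1.799e+02 1.000e-01 5.500e+00] t 19.2 w 0.0376 F [-0.8 -0.8 -1.1]
2
[{"grip": 0.75, "slide": [0.009, -0.0021, 0.0444], "roll": 0.0}, {"grip": 0.75, "slide": [0.0179, -0.0041, 0.0888], "roll": 0.1}]
```

>>> {"api": "apply_moves", "payload": {
  "commands": [
    {"grip":0.75,"slide":[0.018,-0.004,0.02],"roll":0},
    {"grip":0.75,"slide":[0.018,-0.004,0.055],"roll":0},
    {"grip":0.75,"slide":[0.018,-0.004,0.075],"roll":0},
    {"grip":0.75,"slide":[0.018,-0.004,0.085],"roll":0},
    {"grip":0.75,"slide":[0.018,-0.004,0.085],"roll":0}
  ]
}}

```text
time_s: 19.82
tcp_pos: [0.4573, 0.4104, 0.0394]
eef_rot: [180.0, 0.0, 5.4]
contact_force: [0.9, 0.3, 0.1]
gripper_width: 0.0376
```

>>> {"api": "apply_moves", "payload": {
  "commands": [
    {"grip":0.75,"slide":[0,0,0.001],"roll":0},
    {"grip":0.75,"slide":[0,0,0.002],"roll":0},
    {"grip":0.75,"slide":[0,0,0.003],"roll":0},
    {"grip":0.75,"slide":[0,0,0.003],"roll":0}
  ]
}}

```text
time_s: 20.32
tcp_pos: [0.457, 0.411, 0.0363]
eef_rot: [-180.0, -0.0, 5.4]
contact_force: [0.5, 0.8, -0.8]
gripper_width: 0.0372
```

>>> {"api": "apply_moves", "payload": {
  "commands": [
    {"grip":0.75,"slide":[0,0,0.001],"roll":0},
    {"grip":0.75,"slide":[0,0,0.0018],"roll":0},
    {"grip":0.75,"slide":[0,0,0.0018],"roll":0}
  ]
}}

```text
time_s: 20.7
tcp_pos: [0.4571, 0.4111, 0.0358]
eef_rot: [-180.0, -0.0, 5.4]
contact_force: [-4.0, -3.1, 11.3]
gripper_width: 0.0373
```

>>> {"api": "apply_moves", "payload": {
  "commands": [
    {"grip":0.75,"slide":[0,0,-0.0008],"roll":0},
    {"grip":0.6,"slide":[0,0,-0.0008],"roll":0},
    {"grip":0.4,"slide":[0,0,-0.0008],"roll":0},
    {"grip":0.4,"slide":[0,0,-0.0008],"roll":0},
    {"grip":0.4,"slide":[0,0,-0.05],"roll":0}
  ]
}}

```text
time_s: 21.32
tcp_pos: [0.4554, 0.4085, 0.0809]
eef_rot: [179.6, 0.3, 5.4]
contact_force: [1.4, 1.2, 0.1]
gripper_width: 0.0521
```

>>> {"api": "apply_moves", "payload": {
  "commands": [
    {"grip":0.4,"slide":[0,0,-0.06],"roll":0},
    {"grip":0.45,"slide":[0,0.055,-0.06],"roll":2},
    {"grip":0.5,"slide":[-0.005,0.11,-0.06],"roll":4},
    {"grip":0.5,"slide":[-0.01,0.165,-0.06],"roll":6},
    {"grip":0.5,"slide":[-0.015,0.22,-0.06],"roll":8}
  ]
}}

```text
time_s: 21.95
tcp_pos: [0.4626, 0.1888, 0.1443]
eef_rot: [-180.0, -0.0, -2.6]
contact_force: [0.8, -0.4, 0.3]
gripper_width: 0.0436
```

Run:
```python
from mv import *
cap('top')
p,d=cap('scene');u,v=px('scene',[.526,.40,.04])[0].astype(int)
cv2.imwrite('pics/sh2.png',cv2.resize(p[v-60:v+60,u-80:u+80],None,fx=4,fy=4,interpolation=2)[...,::-1])
for cam in ('scene','top'):
    p,d=cap(cam);W=cloud(cam,d)
    for r in cut_out('stapler_c',cam):
        P=W[r['mask']];P=P[~np.isnan(P[:,0])];zt=np.percentile(P[:,2],95);Q=P[P[:,2]>zt-.006];print(cam,round(r['score'],2),len(Q),zt.round(3),rect(Q))
plan([(.4535,.0095,.14,-5.4)],0.5)
```

```text
scene 0.57 90 0.037 (array([408.6, 167.3]), array([ 60.5, 213.4]), 65.72)
scene 0.55 119 0.061 (array([456.1,   9.7]), array([22.9, 61. ]), 87.05)
scene 0.33 71 0.035 (array([ 533.5, -112.2]), array([21., 31.]), 3.47)
top 0.59 106 0.065 (array([450.7,  10. ]), array([22.5, 61.9]), 85.39)
top 0.54 123 0.04 (array([319.9, 204.6]), array([62.1, 23.4]), 55.42)
top 0.37 43 0.037 (array([518.3, -55.4]), array([27.9, 18.1]), 70.45)
pos [0.4632 0.1911 0.1445] rot [-180.    -0.    -2.6] t 22.25 w 0.0438 F [-0.3  0.5 -0.4]
4
[{"grip": 0.5, "slide": [-0.0004, 0.0455, 0.0011], "roll": 0.7}, {"grip": 0.5, "slide": [-0.0007, 0.0909, 0.0022], "roll": 1.4}, {"grip": 0.5, "slide": [-0.0011, 0.1364, 0.0033], "roll": 2.1}, {"grip": 0.5, "slide": [-0.0015, 0.1818, 0.0045], "roll": 2.8}]
```

View pics/sh2.png

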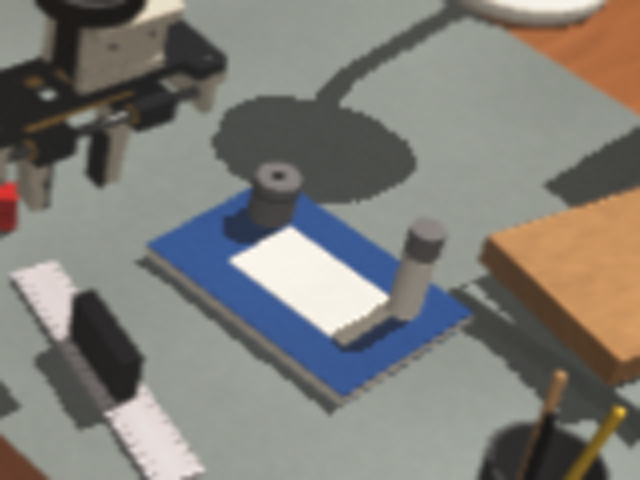

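>>> {"api": "apply_moves", "payload": {
  "commands": [
    {"grip":0.5,"slide":[0,0.05,0],"roll":0.7},
    {"grip":0.5,"slide":[-0.001,0.1,0],"roll":1.4},
    {"grip":0.5,"slide":[-0.001,0.15,0.005],"roll":2.1},
    {"grip":0.5,"slide":[-0.0015,0.1818,0.005],"roll":2.6},
    {"grip":0.5,"slide":[-0.0015,0.1818,0.02],"roll":2.6}
  ]
}}

```text
time_s: 22.88
tcp_pos: [0.454, 0.0085, 0.1248]
eef_rot: [-180.0, -0.1, -5.2]
contact_force: [-0.6, -0.1, -0.7]
gripper_width: 0.0439
```

Run:
```python
from mv import *
cap('top');cap('top');cap('top')
plan([(.4535,.0097,.039,-5.2)],0.5)
```

```text
pos [0.453  0.0094 0.1238] rot [ 1.8e+02  1.0e-01 -5.2e+00] t 23.02 w 0.0436 F [ 0.2 -0.2 -0. ]
2
[{"grip": 0.5, "slide": [0.0002, -0.0002, 0.0424], "roll": 0.0}, {"grip": 0.5, "slide": [0.0004, -0.0003, 0.0848], "roll": 0.0}]
```

>>> {"api": "apply_moves", "payload": {
  "commands": [
    {"grip":0.5,"slide":[0,0,0.03],"roll":0},
    {"grip":0.5,"slide":[0,0,0.065],"roll":0},
    {"grip":0.5,"slide":[0,0,0.0855],"roll":0},
    {"grip":0.5,"slide":[0,0,0.0855],"roll":0},
    {"grip":0.6,"slide":[0,0,0.0855],"roll":0}
  ]
}}

```text
time_s: 23.65
tcp_pos: [0.454, 0.0098, 0.0397]
eef_rot: [-180.0, -0.1, -5.1]
contact_force: [-0.1, -1.1, 0.4]
gripper_width: 0.0387
```

>>> {"api": "apply_moves", "payload": {
  "commands": [
    {"grip":0.75,"slide":[0,0,0],"roll":0},
    {"grip":0.85,"slide":[0,0,0],"roll":0},
    {"grip":0.85,"slide":[0,0,0],"roll":0},
    {"grip":0.85,"slide":[0,0,0],"roll":0}
  ],
  "grip_force": 15
}}

```text
time_s: 24.15
tcp_pos: [0.4538, 0.0093, 0.0398]
eef_rot: [-179.9, -0.1, -5.2]
contact_force: [-2.2, 2.0, 7.5]
gripper_width: 0.0242
```

>>> {"api": "apply_moves", "payload": {
  "commands": [
    {"grip":0.85,"slide":[0,0,-0.03],"roll":0},
    {"grip":0.85,"slide":[0,0,-0.08],"roll":0},
    {"grip":0.85,"slide":[0.005,-0.05,-0.1],"roll":-2},
    {"grip":0.85,"slide":[0.009,-0.105,-0.1],"roll":-4},
    {"grip":0.85,"slide":[0.013,-0.16,-0.1],"roll":-6}
  ]
}}

```text
time_s: 24.78
tcp_pos: [0.4806, 0.1686, 0.1397]
eef_rot: [-179.9, -0.1, 0.8]
contact_force: [1.0, -0.2, -1.7]
gripper_width: 0.0237
```

Run:
```python
from mv import *
cap('top');cap('top');cap('top')
plan([(.5257,.4175,.14,5.4)],0.85)
```

```text
pos [0.4807 0.1692 0.1388] rot [-180.   -0.    1.] t 24.93 w 0.0239 F [-0.2 -0.6 -2.4]
5
[{"grip": 0.85, "slide": [0.0098, -0.0495, -0.0002], "roll": -0.9}, {"grip": 0.85, "slide": [0.0197, -0.099, -0.0005], "roll": -1.8}, {"grip": 0.85, "slide": [0.0295, -0.1485, -0.0007], "roll": -2.7}, {"grip": 0.85, "slide": [0.0393, -0.198, -0.001], "roll": -3.5}, {"grip": 0.85, "slide": [0.0492, -0.2475, -0.0012], "roll": -4.4}]
```

>>> {"api": "apply_moves", "payload": {
  "commands": [
    {"grip":0.85,"slide":[0.01,-0.05,0],"roll":-1},
    {"grip":0.85,"slide":[0.02,-0.1,0],"roll":-2},
    {"grip":0.85,"slide":[0.03,-0.15,0],"roll":-3},
    {"grip":0.85,"slide":[0.039,-0.2,0],"roll":-4.4},
    {"grip":0.85,"slide":[0.0492,-0.2475,0.0],"roll":-4.4}
  ]
}}

```text
time_s: 25.55
tcp_pos: [0.5263, 0.4157, 0.1388]
eef_rot: [180.0, 0.0, 5.2]
contact_force: [1.0, -0.5, -1.2]
gripper_width: 0.0238
```

>>> {"api": "apply_moves", "payload": {
  "commands": [
    {"grip":0.85,"slide":[0,0,0.02],"roll":0},
    {"grip":0.85,"slide":[0,0,0.06],"roll":0},
    {"grip":0.85,"slide":[0,0,0.09],"roll":0},
    {"grip":0.85,"slide":[0,0,0.103],"roll":0},
    {"grip":0.85,"slide":[0,0,0.105],"roll":0}
  ]
}}

```text
time_s: 26.18
tcp_pos: [0.5263, 0.4145, 0.0334]
eef_rot: [179.9, 0.0, 5.2]
contact_force: [-0.0, 0.2, -1.3]
gripper_width: 0.024
```

>>> {"api": "apply_moves", "payload": {
  "commands": [
    {"grip":0.85,"slide":[0,0,0.001],"roll":0},
    {"grip":0.85,"slide":[0,0,0.002],"roll":0},
    {"grip":0.85,"slide":[0,0,0.003],"roll":0},
    {"grip":0.85,"slide":[0,0,0.003],"roll":0}
  ]
}}

```text
time_s: 26.68
tcp_pos: [0.5262, 0.4154, 0.0312]
eef_rot: [-180.0, -0.0, 5.2]
contact_force: [-0.4, 0.6, -0.7]
gripper_width: 0.0239
```

>>> {"api": "apply_moves", "payload": {
  "commands": [
    {"grip":0.85,"slide":[0,0,0.001],"roll":0},
    {"grip":0.85,"slide":[0,0,0.0018],"roll":0},
    {"grip":0.85,"slide":[0,0,0.0018],"roll":0}
  ]
}}

```text
time_s: 27.05
tcp_pos: [0.5263, 0.4154, 0.0298]
eef_rot: [-180.0, -0.0, 5.2]
contact_force: [-2.9, -0.8, 5.0]
gripper_width: 0.0237
```

>>> {"api": "apply_moves", "payload": {
  "commands": [
    {"grip":0.7,"slide":[0,0,0],"roll":0},
    {"grip":0.6,"slide":[0,0,0],"roll":0},
    {"grip":0.5,"slide":[0,0,0],"roll":0},
    {"grip":0.5,"slide":[0,0,-0.05],"roll":0},
    {"grip":0.5,"slide":[0,0,-0.11],"roll":0}
  ]
}}

```text
time_s: 27.68
tcp_pos: [0.5256, 0.4145, 0.1387]
eef_rot: [179.8, 0.1, 5.2]
contact_force: [0.5, 1.2, 0.2]
gripper_width: 0.0439
```

>>> {"api": "apply_moves", "payload": {
  "commands": [
    {"grip":0.5,"slide":[0,0.0,0],"roll":0},
    {"grip":0.5,"slide":[0,0.06,0],"roll":3},
    {"grip":0.5,"slide":[0,0.12,0],"roll":6},
    {"grip":0.5,"slide":[0,0.18,0],"roll":10},
    {"grip":0.5,"slide":[0.05,0.22,0],"roll":14}
  ]
}}

```text
time_s: 28.3
tcp_pos: [0.5925, 0.199, 0.1392]
eef_rot: [180.0, 0.1, -8.9]
contact_force: [2.2, 2.6, 1.0]
gripper_width: 0.044
```

```bash
cat > look.py <<'E'
from mv import *
def look(tag,names=('ruler_c','workbook')):
  for cam in ('scene','top'):
    p,d=cap(cam);W=cloud(cam,d);cv2.imwrite(f'pics/{tag}_{cam}.png',cv2.resize(p,(800,600),interpolation=2)[...,::-1])
    for n in names:
      for r in cut_out(n,cam)[:2]:
        P=W[r['mask']];P=P[~np.isnan(P[:,0])];zt=np.percentile(P[:,2],95);Q=P[P[:,2]>zt-.006];print(cam,n,round(r['score'],2),len(Q),zt.round(3),rect(Q),'all',rect(P[P[:,2]>.003]))
    m=(p.min(2)>110)&(W[...,2]>.027)&(W[...,2]<.042)&(abs(W[...,0]-.55)<.15)&(abs(W[...,1]+.08)<.16)
    nn,l,st,ce=cv2.connectedComponentsWithStats(m.astype(np.uint8))
    for i in range(1,nn):
        if st[i,4]>15: print('tile?',st[i,4],ce[i].round(),W[l==i].mean(0).round(3))
E
python3 -c "
from look import *
look('r1')
plan([(.52,.188,.14,-9.5)],.5)"
```

```text
scene ruler_c 0.95 134 0.05 (array([518.3, 188.7]), array([21.3, 81.6]), 81.43) all (array([518.4, 187.2]), array([ 43.3, 241. ]), 81.68)
scene workbook 0.92 1174 0.016 (array([560.2, 339.4]), array([160.4, 244.7]), 3.75) all (array([559.3, 339.3]), array([162.2, 244.7]), 3.75)
scene workbook 0.56 210 0.199 (array([ 549.2, -403.2]), array([13.4, 84.3]), 5.71) all (array([ 468.5, -409.4]), array([175.7, 178.4]), 8.93)
tile? 19 [232. 230.] [ 0.483 -0.069  0.032]
tile? 32 [220. 238.] [ 0.489 -0.111  0.032]
tile? 30 [242. 239.] [ 0.527 -0.06   0.032]
tile? 51 [226. 250.] [ 0.536 -0.116  0.033]
tile? 17 [251. 251.] [ 0.576 -0.06   0.032]
tile? 27 [240. 261.] [ 0.587 -0.102  0.032]
tile? 19 [262. 268.] [ 0.636 -0.063  0.033]
top ruler_c 0.81 178 0.052 (array([512.5, 177.9]), array([43. , 79.9]), 79.11) all (array([497.4, 185. ]), array([ 53.3, 206. ]), 80.15)
top ruler_c 0.19 40 0.038 (array([517.9, -55.5]), array([28.8, 18. ]), 66.45) all (array([518.3, -55.9]), array([28.8, 18.7]), 71.28)
top workbook 0.87 1080 0.019 (array([503.2, 312.5]), array([287.8, 128. ]), 34.95) all (array([504.4, 313.2]), array([290.3, 130.3]), 34.53)
top workbook 0.18 42 0.038 (array([567.3, -53.4]), array([19.2, 28.7]), 13.73) all (array([569.6, -54.1]), array([24.2, 32.1]), 15.13)
tile? 51 [269. 151.] [ 0.627 -0.054  0.034]
tile? 54 [284. 167.] [ 0.578 -0.098  0.033]
tile? 53 [269. 171.] [ 0.568 -0.053  0.033]
tile? 62 [290. 183.] [ 0.529 -0.114  0.033]
tile? 54 [270. 187.] [ 0.518 -0.056  0.033]
tile? 49 [288. 200.] [ 0.479 -0.108  0.033]
tile? 58 [272. 203.] [ 0.47  -0.062  0.033]
pos [0.5942 0.2016 0.1385] rot [180.    0.   -8.8] t 28.6 w 0.044 F [0.1 0.2 0.3]
2
[{"grip": 0.5, "slide": [-0.0356, 0.0124, -0.0008], "roll": 0.4}, {"grip": 0.5, "slide": [-0.0712, 0.0248, -0.0015], "roll": 0.7}]
```

View pics/r1_scene.png

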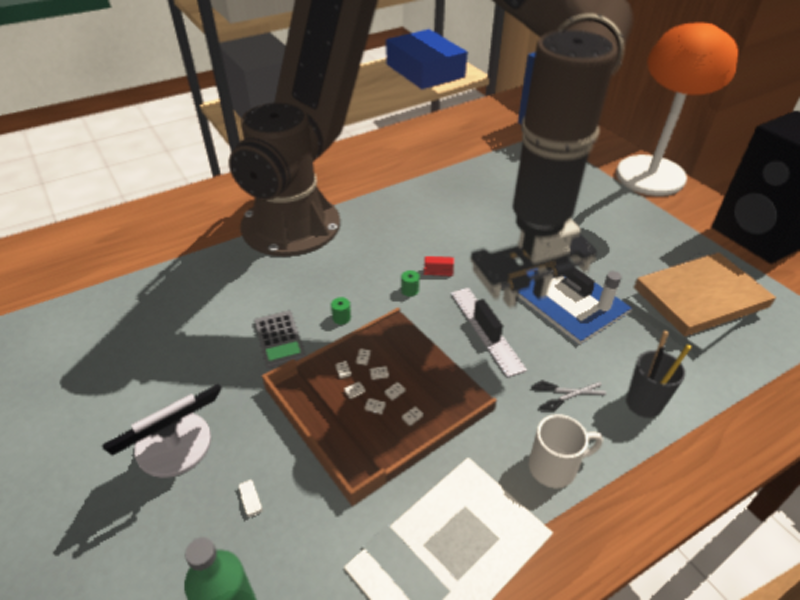

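View pics/r1_top.png

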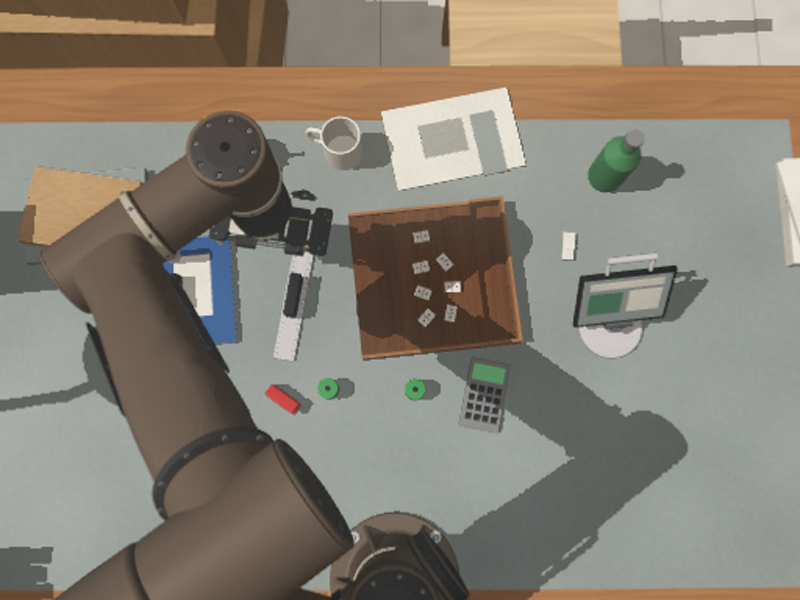

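>>> {"api": "apply_moves", "payload": {
  "commands": [
    {"grip":0.5,"slide":[-0.037,0.0125,0],"roll":0.4},
    {"grip":0.5,"slide":[-0.0745,0.0245,0.0],"roll":0.4},
    {"grip":0.5,"slide":[-0.0745,0.0245,0.04],"roll":0.4},
    {"grip":0.5,"slide":[-0.0745,0.0245,0.07],"roll":0.4},
    {"grip":0.5,"slide":[-0.0745,0.0245,0.07],"roll":0.4}
  ]
}}

```text
time_s: 29.22
tcp_pos: [0.5153, 0.1887, 0.0674]
eef_rot: [179.8, 0.2, -9.1]
contact_force: [1.0, 0.3, 0.1]
gripper_width: 0.0441
```

Run:
```python
from mv import *
cap('top');p,d=cap('scene');cap('top')
s=get_state();u,v=px('scene',[.5165,.1885,.06])[0].astype(int)
cv2.imwrite('pics/rul.png',cv2.resize(p[v-60:v+60,u-60:u+60],None,fx=4,fy=4,interpolation=2)[...,::-1])
plan([(.5165,.1885,.023,-9.2)],0.5)
```

```text
pos [0.5178 0.1897 0.0703] rot [-1.799e+02 -1.000e-01 -9.100e+00] t 29.38 w 0.0437 F [ 0.8 -0.   0.6]
1
[{"grip": 0.5, "slide": [-0.0011, 0.0014, 0.0473], "roll": 0.1}]
```

View pics/rul.png

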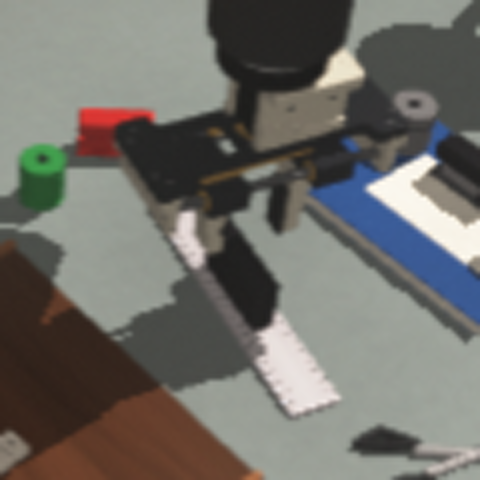

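>>> {"api": "apply_moves", "payload": {
  "commands": [
    {"grip":0.5,"slide":[0,0.001,0.02],"roll":0},
    {"grip":0.5,"slide":[0,0.001,0.04],"roll":0},
    {"grip":0.5,"slide":[0,0.001,0.046],"roll":0},
    {"grip":0.6,"slide":[0,0.001,0.046],"roll":0},
    {"grip":0.7,"slide":[0,0.001,0.046],"roll":0}
  ]
}}

```text
time_s: 30.0
tcp_pos: [0.5178, 0.1883, 0.0241]
eef_rot: [-179.9, -0.1, -9.2]
contact_force: [-0.4, -0.2, 0.1]
gripper_width: 0.0304
```

>>> {"api": "apply_moves", "payload": {
  "commands": [
    {"grip":0.8,"slide":[0,0,0],"roll":0},
    {"grip":0.9,"slide":[0,0,0],"roll":0},
    {"grip":1,"slide":[0,0,0],"roll":0},
    {"grip":1,"slide":[0,0,0],"roll":0},
    {"grip":1,"slide":[0,0,0],"roll":0}
  ],
  "grip_force": 45
}}

```text
time_s: 30.62
tcp_pos: [0.5178, 0.1883, 0.0238]
eef_rot: [-179.9, -0.1, -9.2]
contact_force: [-1.4, 0.9, 6.1]
gripper_width: 0.0195
```

Run:
```python
from mv import *
cap('top')
plan([(.5165,.1885,.05,-9.2)],0.5)
```

```text
pos [0.5178 0.1883 0.0238] rot [-1.799e+02 -1.000e-01 -9.200e+00] t 30.68 w 0.0198 F [-1.1  2.4  5. ]
1
[{"grip": 0.5, "slide": [-0.0013, 0.0, -0.0262], "roll": 0.0}]
```

>>> {"api": "apply_moves", "payload": {
  "commands": [
    {"grip":1,"slide":[0,0,-0.03],"roll":0},
    {"grip":1,"slide":[0,0,-0.07],"roll":0},
    {"grip":1,"slide":[0.015,0.05,-0.08],"roll":-5},
    {"grip":1,"slide":[0.03,0.1,-0.08],"roll":-10},
    {"grip":1,"slide":[0.0494,0.161,-0.08],"roll":-15}
  ]
}}

```text
time_s: 31.3
tcp_pos: [0.5396, 0.0213, 0.103]
eef_rot: [-180.0, 0.0, 6.0]
contact_force: [1.6, 0.4, -1.8]
gripper_width: 0.0198
```

>>> {"api": "apply_moves", "payload": {
  "commands": [
    {"grip":1,"slide":[0,0,0],"roll":0},
    {"grip":1,"slide":[0,0,0.02],"roll":0},
    {"grip":1,"slide":[0,0,0.03],"roll":0}
  ]
}}

```text
time_s: 31.68
tcp_pos: [0.539, 0.0223, 0.0719]
eef_rot: [180.0, 0.1, 5.8]
contact_force: [-1.1, -0.5, -2.1]
gripper_width: 0.0195
```

Run:
```python
from look import *
look('r2',('ruler_c',))
plan([(.5408,.0215,.049,5.84)],1)
```

```text
scene ruler_c 0.57 71 0.097 (array([566. ,  23.3]), array([31.6, 19.7]), 3.08) all (array([581.1,  34.8]), array([155. ,  60.9]), 6.42)
tile? 21 [232. 230.] [ 0.483 -0.069  0.032]
tile? 30 [219. 237.] [ 0.489 -0.111  0.032]
tile? 34 [242. 239.] [ 0.526 -0.06   0.032]
tile? 40 [227. 250.] [ 0.538 -0.113  0.032]
tile? 48 [252. 250.] [ 0.574 -0.056  0.032]
tile? 56 [241. 260.] [ 0.586 -0.098  0.032]
tile? 87 [264. 266.] [ 0.633 -0.055  0.032]
top ruler_c 0.55 46 0.097 (array([504.8,  18.5]), array([17.1, 19.8]), 11.02) all (array([467.2,  14.5]), array([103.1,  42.3]), 6.72)
tile? 55 [269. 151.] [ 0.629 -0.054  0.032]
tile? 52 [284. 167.] [ 0.578 -0.098  0.033]
tile? 18 [266. 171.] [ 0.566 -0.044  0.033]
tile? 51 [289. 183.] [ 0.529 -0.112  0.033]
tile? 49 [270. 187.] [ 0.518 -0.056  0.032]
tile? 48 [288. 200.] [ 0.479 -0.108  0.033]
tile? 59 [272. 203.] [ 0.471 -0.062  0.033]
pos [0.54   0.0228 0.0731] rot [180.    0.    5.8] t 31.88 w 0.0194 F [ 0.4 -0.1 -1.5]
1
[{"grip": 1, "slide": [0.0007, 0.0014, 0.0241], "roll": 0.0}]
```

View pics/r2_scene.png

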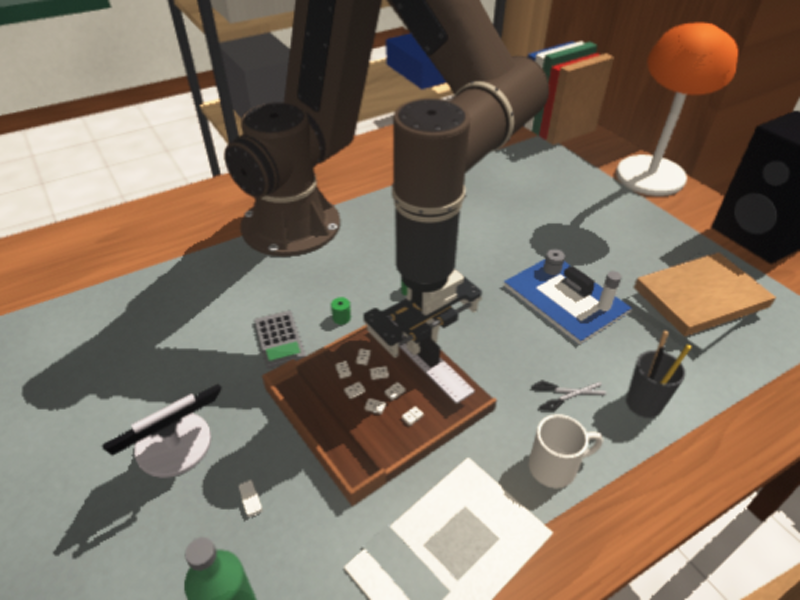

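View pics/r2_top.png

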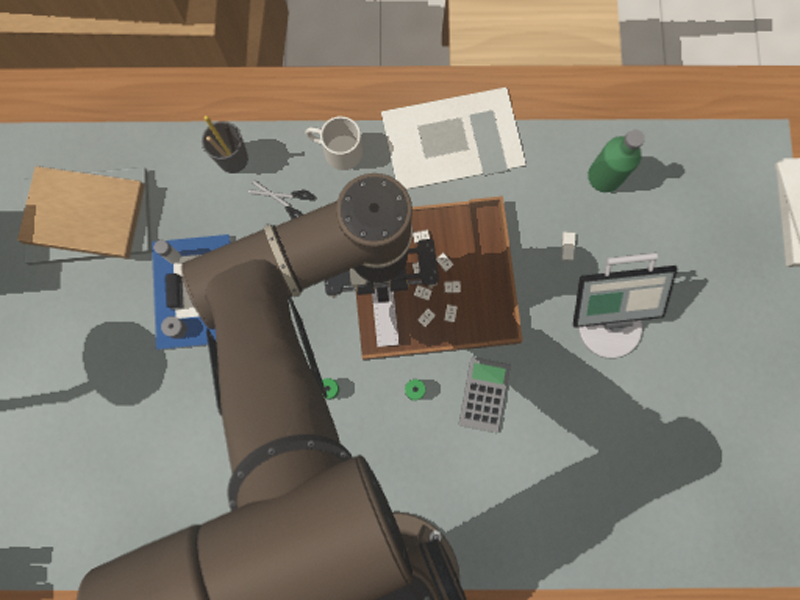

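>>> {"api": "apply_moves", "payload": {
  "commands": [
    {"grip":1,"slide":[0.001,0,0.01],"roll":0},
    {"grip":1,"slide":[0.001,0,0.018],"roll":0},
    {"grip":1,"slide":[0.001,0,0.0225],"roll":0},
    {"grip":1,"slide":[0.001,0,0.0235],"roll":0},
    {"grip":1,"slide":[0.001,0,0.0235],"roll":0}
  ]
}}

```text
time_s: 32.5
tcp_pos: [0.5411, 0.0225, 0.0496]
eef_rot: [180.0, -0.0, 5.8]
contact_force: [-1.1, -0.3, -1.6]
gripper_width: 0.0199
```

>>> {"api": "apply_moves", "payload": {
  "commands": [
    {"grip":1,"slide":[0,0.005,0.001],"roll":0},
    {"grip":1,"slide":[0,0.013,0.001],"roll":0},
    {"grip":1,"slide":[0,0.022,0.001],"roll":0},
    {"grip":1,"slide":[0,0.032,0.001],"roll":0},
    {"grip":1,"slide":[0,0.042,0.001],"roll":0}
  ]
}}

```text
time_s: 33.12
tcp_pos: [0.5453, -0.0201, 0.0486]
eef_rot: [-180.0, -0.0, 5.8]
contact_force: [0.2, 0.3, -0.7]
gripper_width: 0.0196
```

>>> {"api": "apply_moves", "payload": {
  "commands": [
    {"grip":1,"slide":[0,0.01,0],"roll":0},
    {"grip":1,"slide":[0,0.02,0],"roll":0},
    {"grip":1,"slide":[0,0.03,0],"roll":0},
    {"grip":1,"slide":[0,0.04,0],"roll":0},
    {"grip":1,"slide":[0,0.05,0],"roll":0}
  ]
}}

```text
time_s: 33.75
tcp_pos: [0.5504, -0.0696, 0.0486]
eef_rot: [-180.0, -0.0, 5.8]
contact_force: [-0.5, 0.6, -2.0]
gripper_width: 0.0198
```

Run:
```python
from look import *
look('r3',('ruler_c',))
plan([(.5408,.0215,.049,5.84)],1)
```

```text
scene ruler_c 0.7 77 0.074 (array([577.2, -68.8]), array([29.6, 19. ]), 5.41) all (array([565. , -67.2]), array([213.5,  47.4]), 5.62)
tile? 72 [225. 252.] [ 0.541 -0.121  0.032]
tile? 508 [259. 268.] [ 0.632 -0.069  0.031]
tile? 111 [234. 261.] [ 0.581 -0.116  0.033]
top ruler_c 0.57 44 0.075 (array([516.4, -74. ]), array([17.4, 18.5]), 88.95) all (array([479.7, -76.6]), array([105.5,  40.9]), 8.01)
tile? 20 [296. 169.] [ 0.571 -0.134  0.034]
tile? 57 [294. 183.] [ 0.53  -0.127  0.033]
tile? 466 [281. 202.] [ 0.474 -0.087  0.032]
pos [ 0.5502 -0.0693  0.0485] rot [180.    0.    5.8] t 33.95 w 0.0197 F [-0.1  0.1 -0.7]
2
[{"grip": 1, "slide": [-0.0001, -0.0456, -0.0003], "roll": -0.0}, {"grip": 1, "slide": [-0.0002, -0.0913, -0.0005], "roll": -0.1}]
```

View pics/r3_scene.png

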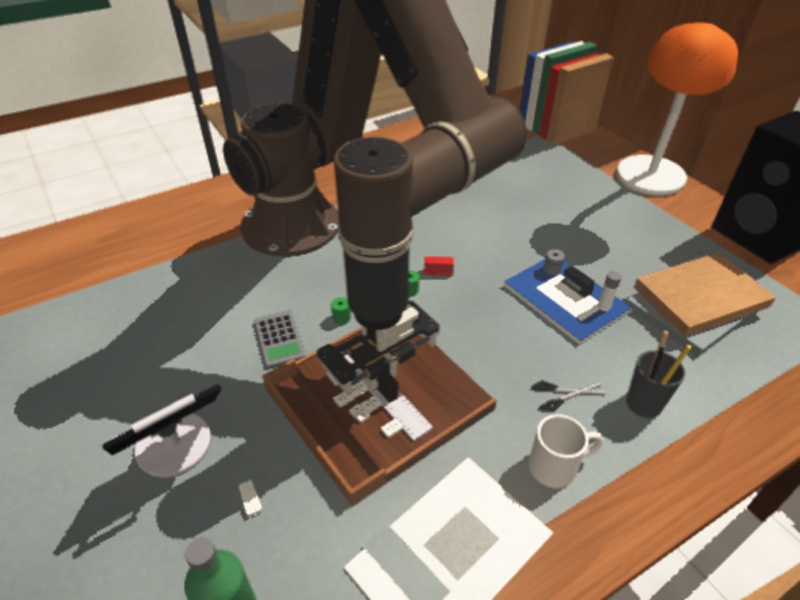

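>>> {"api": "apply_moves", "payload": {
  "commands": [
    {"grip":1,"slide":[0,0.008,0],"roll":0},
    {"grip":1,"slide":[0,0.018,0],"roll":0},
    {"grip":1,"slide":[0,0.028,0],"roll":0},
    {"grip":1,"slide":[0,0.038,0],"roll":0},
    {"grip":1,"slide":[0,0.048,0],"roll":0}
  ]
}}

```text
time_s: 34.58
tcp_pos: [0.5552, -0.1176, 0.0486]
eef_rot: [-180.0, -0.0, 5.8]
contact_force: [1.2, 0.4, -2.0]
gripper_width: 0.0199
```

>>> {"api": "apply_moves", "payload": {
  "commands": [
    {"grip":1,"slide":[0,0.01,0],"roll":0},
    {"grip":1,"slide":[0,0.02,0],"roll":0},
    {"grip":1,"slide":[0,0.03,0],"roll":0},
    {"grip":1,"slide":[0,0.04,0],"roll":0},
    {"grip":1,"slide":[0,0.049,0],"roll":0}
  ]
}}

```text
time_s: 35.2
tcp_pos: [0.5601, -0.1662, 0.0485]
eef_rot: [180.0, 0.0, 5.8]
contact_force: [0.4, 0.3, -1.7]
gripper_width: 0.0196
```

Run:
```python
from look import *
look('r4',('ruler_c',))
plan([(.5408,.0215,.049,5.84)],1)
```

```text
scene ruler_c 0.92 89 0.075 (array([ 582.8, -167.1]), array([34.4, 18.2]), 3.56) all (array([ 577.5, -168.6]), array([214.3,  49.2]), 8.71)
scene ruler_c 0.6 67 0.024 (array([ 543.2, -202. ]), array([20.7, 25.2]), 9.74) all (array([ 538.4, -203.5]), array([31.2, 26.1]), 14.05)
tile? 497 [230. 287.] [ 0.642 -0.161  0.031]
top ruler_c 0.61 39 0.074 (array([ 525.5, -169.9]), array([15.6, 19.9]), 12.28) all (array([ 488.7, -173.9]), array([104.3,  40.6]), 5.68)
tile? 340 [311. 200.] [ 0.48  -0.175  0.031]
pos [ 0.56   -0.1657  0.0485] rot [-180.     0.     5.8] t 35.4 w 0.0196 F [-0.2  0.3 -1.8]
4
[{"grip": 1, "slide": [-0.0001, -0.047, -0.0001], "roll": -0.0}, {"grip": 1, "slide": [-0.0001, -0.0941, -0.0003], "roll": -0.0}, {"grip": 1, "slide": [-0.0002, -0.1411, -0.0004], "roll": -0.0}, {"grip": 1, "slide": [-0.0003, -0.1882, -0.0005], "roll": -0.1}]
```

View pics/r4_scene.png

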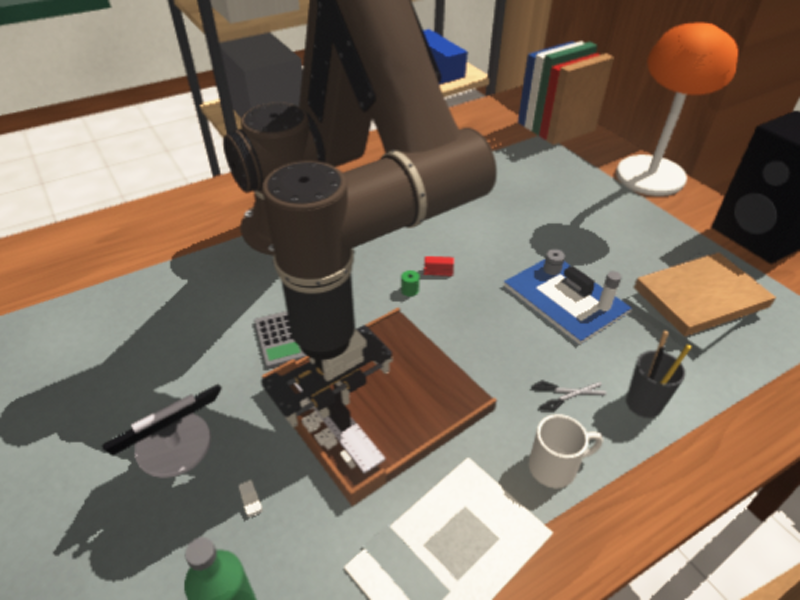

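View pics/r4_top.png

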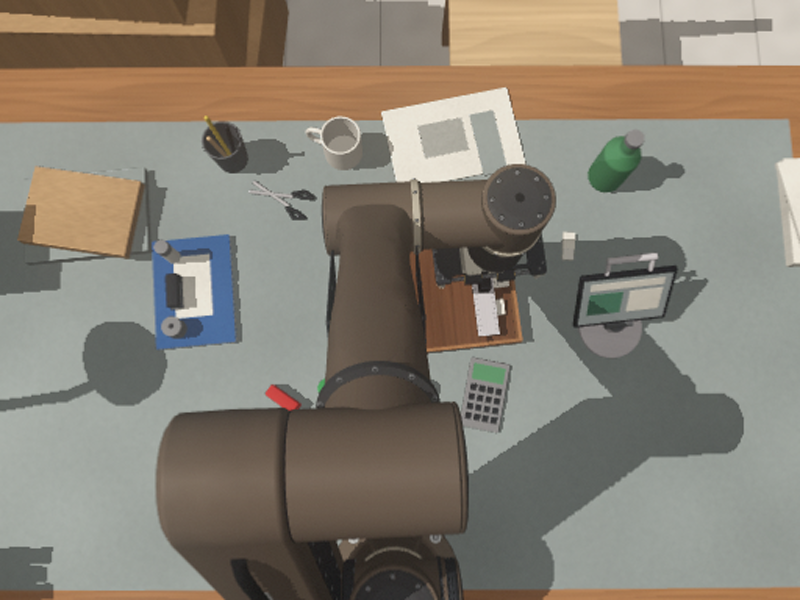

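>>> {"api": "apply_moves", "payload": {
  "commands": [
    {"grip":1,"slide":[0,-0.005,0],"roll":0},
    {"grip":1,"slide":[0,-0.03,-0.01],"roll":0},
    {"grip":1,"slide":[0,-0.08,-0.05],"roll":0},
    {"grip":1,"slide":[0,-0.14,-0.08],"roll":0},
    {"grip":1,"slide":[0,-0.2,-0.08],"roll":0}
  ]
}}

```text
time_s: 36.02
tcp_pos: [0.5412, 0.0329, 0.1311]
eef_rot: [-179.9, -0.3, 5.8]
contact_force: [2.0, 0.2, -2.7]
gripper_width: 0.0198
```

>>> {"api": "apply_moves", "payload": {
  "commands": [
    {"grip":1,"slide":[0,-0.05,0],"roll":0},
    {"grip":1,"slide":[0,-0.1,0],"roll":0},
    {"grip":1,"slide":[0,-0.13,0],"roll":0}
  ]
}}

```text
time_s: 36.4
tcp_pos: [0.5263, 0.1627, 0.1287]
eef_rot: [-180.0, -0.0, 5.9]
contact_force: [1.3, -0.8, -1.8]
gripper_width: 0.0196
```

Run:
```python
from look import *
look('r5',('ruler_c',))
for cam,q in(('scene',[.58,-.17,.02]),('top',[.57,-.17,.02])):
    p,d=cap(cam);u,v=px(cam,q)[0].astype(int)
    cv2.imwrite(f'pics/tr_{cam}.png',cv2.resize(p[v-60:v+60,u-60:u+60],None,fx=5,fy=5,interpolation=2)[...,::-1])
```

```text
scene ruler_c 0.75 76 0.154 (array([553.6, 127.9]), array([35.5, 92.4]), 4.56) all (array([578.9, 160.7]), array([127.5, 100.8]), 46.48)
top ruler_c 0.83 55 0.154 (array([495.1, 156.6]), array([21.1, 25.3]), 8.94) all (array([457.5, 161.8]), array([109.,  53.]), 6.04)
```

View pics/tr_scene.png

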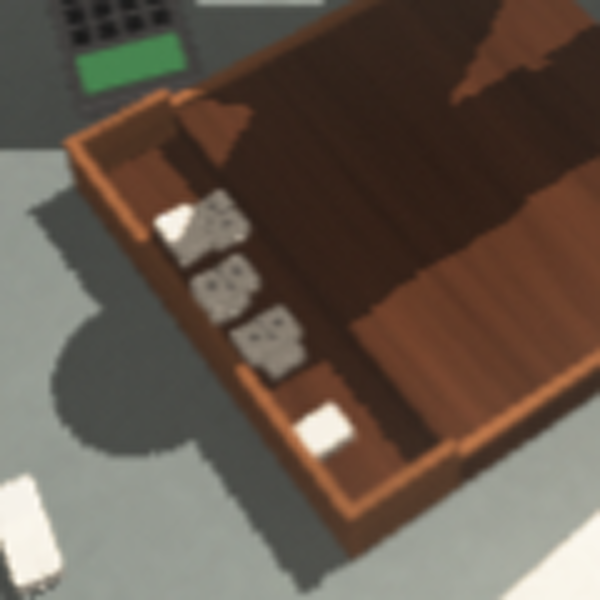

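View pics/tr_top.png

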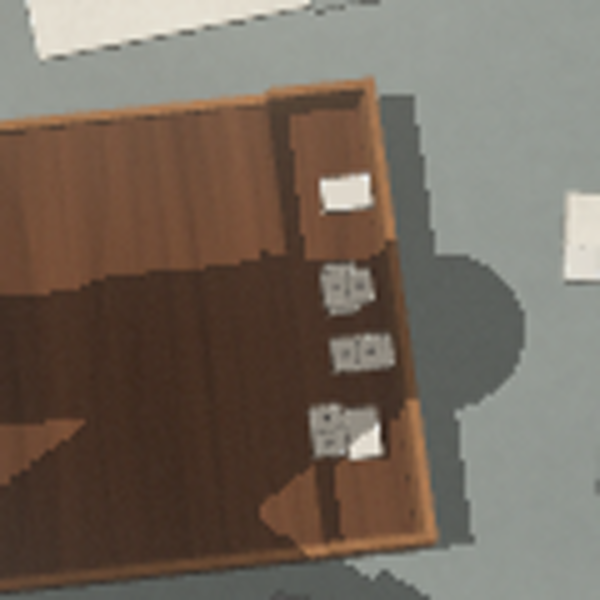

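Run:
```python
from mv import *
c=np.array([.551,-.078]);a=np.radians(5.84);R=np.array([[np.cos(a),-np.sin(a)],[np.sin(a),np.cos(a)]])
for cam in('top','scene'):
    p,d=cap(cam);W=cloud(cam,d)
    B=(W[...,:2]-c)@R
    sat=p.max(2).astype(int)-p.min(2)
    m=(abs(B[...,0])<.13)&(B[...,1]<-.07)&(B[...,1]>-.146)&(sat<45)&(p.min(2)>90)&(W[...,2]<.045)
    n,l,st,ce=cv2.connectedComponentsWithStats(m.astype(np.uint8))
    for i in range(1,n):
        if st[i,4]>8: 
            b=B[l==i];z=W[l==i][:,2];print(cam,st[i,4],'x',b[:,0].min().round(3),b[:,0].max().round(3),'y',b[:,1].min().round(3),b[:,1].max().round(3),'z',z.min().round(3),np.median(z).round(3),z.max().round(3))
plan([(.5,.2,.1,5.4)],1)
```

```text
top 74 x 0.068 0.092 y -0.143 -0.112 z 0.001 0.012 0.022
top 82 x 0.004 0.033 y -0.133 -0.104 z 0.009 0.021 0.03
top 76 x -0.033 -0.013 y -0.141 -0.105 z 0.009 0.021 0.03
top 128 x -0.085 -0.051 y -0.129 -0.087 z 0.004 0.013 0.022
scene 149 x -0.085 -0.048 y -0.129 -0.09 z 0.005 0.013 0.018
scene 99 x -0.028 -0.008 y -0.136 -0.107 z 0.005 0.022 0.026
scene 109 x 0.011 0.038 y -0.135 -0.106 z 0.004 0.021 0.026
scene 76 x 0.07 0.091 y -0.135 -0.11 z 0.002 0.013 0.017
pos [0.5269 0.1592 0.1284] rot [180.    0.    5.8] t 36.8 w 0.0195 F [-0.4 -1.3 -1.8]
2
[{"grip": 1, "slide": [-0.0114, -0.0217, 0.0142], "roll": 0.2}, {"grip": 1, "slide": [-0.0227, -0.0433, 0.0284], "roll": 0.4}]
```

Run:
```python
from mv import *
c0=np.array([.529,.3827]);a=np.radians(5.4);R=np.array([[np.cos(a),-np.sin(a)],[np.sin(a),np.cos(a)]])
for f,fresh in (('init',0),('now',1)):
  for cam in('top','scene'):
    if fresh: p,d=cap(cam);W=cloud(cam,d)
    else: z=np.load(f'{cam}0.npz');p=z['p'];W=z['W']
    c=get_calibration(cam)
    # intersect pixel rays with plane z=.014
    h,w=p.shape[:2];u,v=np.meshgrid(np.arange(0,w,.25),np.arange(0,h,.25))
    big=cv2.resize(p,(w*4,h*4),interpolation=cv2.INTER_CUBIC).astype(int)
    u,v=np.meshgrid((np.arange(w*4)+.5)/4-.5,(np.arange(h*4)+.5)/4-.5)
    q=cv2.undistortPoints(np.stack([u,v],-1).reshape(-1,1,2),np.array(c['mtx']),np.array(c['distortion']))[:,0]
    Rc=np.array(c['R']);t=np.array(c['t']);C=-Rc.T@t
    D=np.c_[q,np.ones(len(q))]@Rc
    P=(C+D*((.014-C[2])/D[:,2])[:,None])[:,:2].reshape(h*4,w*4,2)
    B=(P-c0)@R
    blue=(big[...,2]-big[...,0]>25)&(abs(B[...,0])<.13)&(abs(B[...,1])<.1)
    b=B[blue]
    def edge(k,o,sgn):
        xs=[];ys=[]
        for lo in np.arange(-.07 if k else -.05,.07 if k else .05,.005):
            s=b[(b[:,o]>lo)&(b[:,o]<lo+.005)]
            if len(s)>20: xs.append(lo+.0025);ys.append((s[:,k]*sgn).max()*sgn)
        if len(xs)<5:return None
        xs=np.array(xs);ys=np.array(ys)
        for _ in range(4):
            co=np.polyfit(xs,ys,1);e=ys-np.polyval(co,xs);k2=abs(e)<max(.0015,1.5*e.std());xs,ys=xs[k2],ys[k2]
        return round(np.degrees(np.arctan(co[0])),2),round(co[1]*1000,1),len(xs)
    print(f,cam,'y-',edge(1,0,-1),'y+',edge(1,0,1),'x-',edge(0,1,-1),'x+',edge(0,1,1))
```

```text
init top y- (np.float64(0.0), np.float64(-74.9), 29) y+ (np.float64(-0.0), np.float64(76.4), 29) x- (np.float64(0.01), np.float64(-106.6), 20) x+ (np.float64(0.1), np.float64(104.8), 20)
init scene y- (np.float64(0.1), np.float64(-76.5), 29) y+ (np.float64(-0.11), np.float64(75.6), 29) x- (np.float64(0.15), np.float64(-104.6), 20) x+ (np.float64(0.22), np.float64(106.9), 20)
now top y- (np.float64(-0.07), np.float64(-75.1), 12) y+ (np.float64(-48.56), np.float64(-72.5), 5) x- (np.float64(72.04), np.float64(-19.9), 6) x+ (np.float64(61.2), np.float64(26.4), 9)
now scene y- (np.float64(0.1), np.float64(-76.6), 29) y+ (np.float64(1.05), np.float64(29.9), 29) x- (np.float64(-0.05), np.float64(-104.8), 19) x+ (np.float64(0.1), np.float64(107.0), 20)
```

>>> {"api": "apply_moves", "payload": {
  "commands": [
    {"grip":1,"slide":[0.01,-0.04,0.0],"roll":0.2},
    {"grip":1,"slide":[0.018,-0.08,0.0],"roll":0.4},
    {"grip":1,"slide":[0.025,-0.121,0.02],"roll":0.4},
    {"grip":1,"slide":[0.025,-0.121,0.05],"roll":0.4},
    {"grip":1,"slide":[0.025,-0.121,0.07],"roll":0.4}
  ]
}}

```text
time_s: 37.52
tcp_pos: [0.5393, 0.2824, 0.0568]
eef_rot: [180.0, 0.1, 5.4]
contact_force: [0.8, -1.7, -2.0]
gripper_width: 0.0196
```

Run:
```python
from mv import *
cap('top');p,d=cap('scene');cap('top')
u,v=px('scene',[.54,.30,.04])[0].astype(int)
cv2.imwrite('pics/pl.png',cv2.resize(p[v-60:v+60,u-80:u+80],None,fx=4,fy=4,interpolation=2)[...,::-1])
plan([(.5398,.2822,.026,5.4)],1)
```

```text
pos [0.5393 0.2818 0.0575] rot [1.799e+02 1.000e-01 5.400e+00] t 37.67 w 0.0196 F [ 0.8  0.4 -1.6]
1
[{"grip": 1, "slide": [0.0005, -0.0004, 0.0315], "roll": -0.0}]
```

View pics/pl.png

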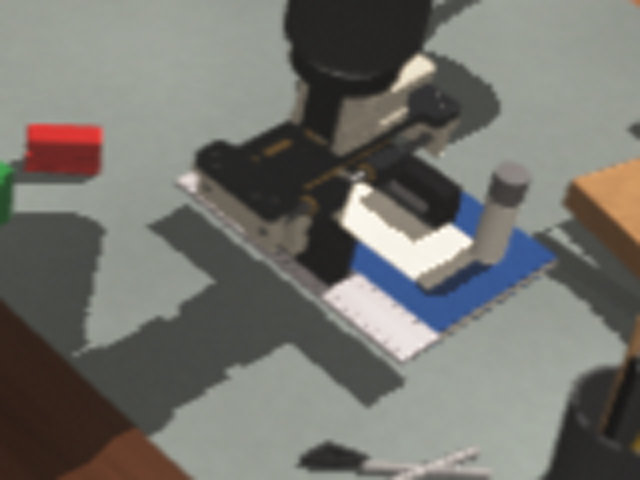

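>>> {"api": "apply_moves", "payload": {
  "commands": [
    {"grip":1,"slide":[0,0,0.012],"roll":0},
    {"grip":1,"slide":[0,0,0.024],"roll":0},
    {"grip":1,"slide":[0,0,0.03],"roll":0},
    {"grip":1,"slide":[0,0,0.0325],"roll":0},
    {"grip":1,"slide":[0,0,0.0325],"roll":0}
  ]
}}

```text
time_s: 38.3
tcp_pos: [0.5397, 0.2828, 0.0259]
eef_rot: [180.0, -0.0, 5.4]
contact_force: [-0.6, 0.2, -2.2]
gripper_width: 0.0194
```

Underside about 2 mm above the desk; push toward the workbook (tool −y) slowly.

>>> {"api": "apply_moves", "payload": {
  "commands": [
    {"grip":1,"slide":[0,-0.001,0.001],"roll":0},
    {"grip":1,"slide":[0,-0.002,0.0013],"roll":0},
    {"grip":1,"slide":[0,-0.003,0.0013],"roll":0},
    {"grip":1,"slide":[0,-0.004,0.0013],"roll":0},
    {"grip":1,"slide":[0,-0.004,0.0013],"roll":0}
  ]
}}

```text
time_s: 38.92
tcp_pos: [0.5393, 0.2868, 0.0247]
eef_rot: [-180.0, -0.0, 5.4]
contact_force: [0.4, 0.0, -1.7]
gripper_width: 0.0199
```

>>> {"api": "apply_moves", "payload": {
  "commands": [
    {"grip":1,"slide":[0,-0.0007,0],"roll":0},
    {"grip":1,"slide":[0,-0.0014,0],"roll":0},
    {"grip":1,"slide":[0,-0.002,0],"roll":0},
    {"grip":1,"slide":[0,-0.002,0],"roll":0}
  ]
}}

```text
time_s: 39.42
tcp_pos: [0.5391, 0.2888, 0.0247]
eef_rot: [-180.0, -0.0, 5.4]
contact_force: [0.6, -0.1, -2.1]
gripper_width: 0.0199
```

>>> {"api": "apply_moves", "payload": {
  "commands": [
    {"grip":1,"slide":[0,-0.0005,0],"roll":0},
    {"grip":1,"slide":[0,-0.001,0],"roll":0},
    {"grip":1,"slide":[0,-0.001,0],"roll":0},
    {"grip":1,"slide":[0,-0.001,0],"roll":0}
  ]
}}

```text
time_s: 39.92
tcp_pos: [0.539, 0.2897, 0.0247]
eef_rot: [-180.0, -0.0, 5.4]
contact_force: [0.4, -0.1, -2.1]
gripper_width: 0.0196
```

>>> {"api": "apply_moves", "payload": {
  "commands": [
    {"grip":1,"slide":[0,-0.0005,0],"roll":0},
    {"grip":1,"slide":[0,-0.001,0],"roll":0},
    {"grip":1,"slide":[0,-0.001,0],"roll":0},
    {"grip":1,"slide":[0,-0.001,0],"roll":0}
  ]
}}

```text
time_s: 40.42
tcp_pos: [0.539, 0.2898, 0.0247]
eef_rot: [179.9, 0.0, 5.4]
contact_force: [1.4, -4.3, 0.1]
gripper_width: 0.0195
```

Run:
```python
from mv import *
s=get_state();print(s['contact_force'],s['moment'],s['tcp_pos'])
p,d=cap('scene')
u,v=px('scene',[.54,.30,.02])[0].astype(int)
cv2.imwrite('pics/pl2.png',cv2.resize(p[v-50:v+50,u-60:u+60],None,fx=6,fy=6,interpolation=2)[...,::-1])
```

```text
[ 1.42433255 -4.29623264  0.11523538] [-2.00468363 -0.67690956  0.06139211] [0.53895002 0.28981756 0.0246549 ]
```

View pics/pl2.png

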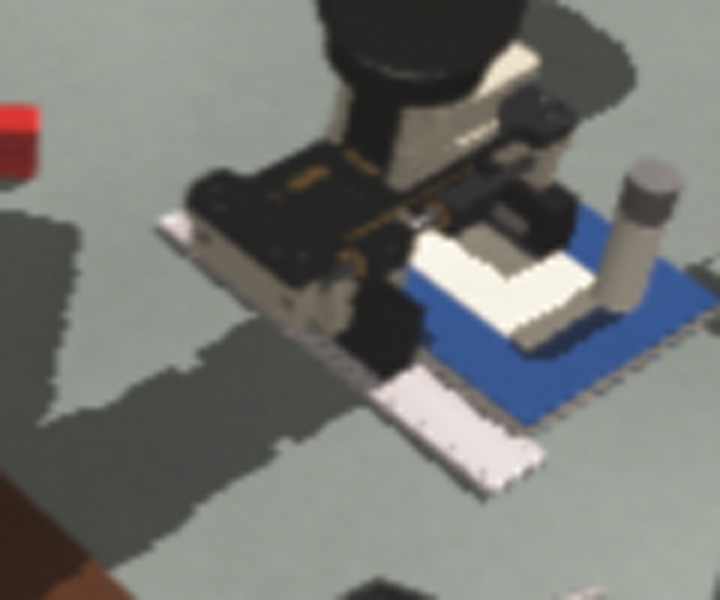

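>>> {"api": "apply_moves", "payload": {
  "commands": [
    {"grip":1,"slide":[0,0,0.0005],"roll":0},
    {"grip":1,"slide":[0,0,0.001],"roll":0},
    {"grip":1,"slide":[0,0,0.001],"roll":0},
    {"grip":1,"slide":[0,0,0.001],"roll":0}
  ]
}}

```text
time_s: 40.98
tcp_pos: [0.5388, 0.2898, 0.0239]
eef_rot: [179.9, 0.0, 5.4]
contact_force: [0.4, -5.9, 3.0]
gripper_width: 0.0196
```

>>> {"api": "apply_moves", "payload": {
  "commands": [
    {"grip":0.75,"slide":[0,0,0],"roll":0},
    {"grip":0.65,"slide":[0,0,0],"roll":0},
    {"grip":0.6,"slide":[0,0,0],"roll":0},
    {"grip":0.6,"slide":[0,0,0],"roll":0},
    {"grip":0.6,"slide":[0,0,-0.02],"roll":0}
  ],
  "grip_force": 10
}}

```text
time_s: 41.6
tcp_pos: [0.538, 0.2901, 0.0424]
eef_rot: [179.9, 0.1, 5.4]
contact_force: [0.0, 0.6, 0.4]
gripper_width: 0.0348
```

>>> {"api": "apply_moves", "payload": {
  "commands": [
    {"grip":0.6,"slide":[0,0,-0.06],"roll":0},
    {"grip":0.6,"slide":[0,0.0,-0.12],"roll":0},
    {"grip":0.6,"slide":[-0.05,0.04,-0.15],"roll":0},
    {"grip":0.6,"slide":[-0.1,0.08,-0.15],"roll":0},
    {"grip":0.6,"slide":[-0.12,0.13,-0.15],"roll":0}
  ]
}}

```text
time_s: 42.22
tcp_pos: [0.4302, 0.1493, 0.1943]
eef_rot: [-179.9, -0.1, 5.5]
contact_force: [1.2, -0.7, 0.8]
gripper_width: 0.035
```

```bash
python3 - <<'E'
from look import *
look('f',('ruler_c','workbook','stapler_c','sharpener_c','glue_c','eraser'))
E
python3 -c "
from tabm import *
tabm(.165)
p,d=cap('scene')
u,v=px('scene',[.54,.30,.02])[0].astype(int)
cv2.imwrite('pics/pl3.png',cv2.resize(p[v-50:v+50,u-60:u+60],None,fx=6,fy=6,interpolation=2)[...,::-1])"
```

```text
scene ruler_c 0.89 143 0.049 (array([539.4, 288.6]), array([82.9, 23.3]), 5.53) all (array([539.9, 299.7]), array([235.4,  67.3]), 4.92)
scene workbook 0.98 1412 0.016 (array([532.4, 373.2]), array([212.5, 158.2]), 8.36) all (array([532.1, 375.4]), array([212.6, 162.5]), 8.42)
scene stapler_c 0.56 101 0.05 (array([527.4, 411.5]), array([61.5, 26.1]), 1.93) all (array([524. , 411.6]), array([69.9, 26.5]), 3.11)
scene stapler_c 0.52 89 0.037 (array([326.2, 204.6]), array([60.1, 28.3]), 59.11) all (array([326.4, 204.5]), array([60.1, 28.4]), 57.44)
scene sharpener_c 0.67 67 0.016 (array([ 498.7, -183.4]), array([20.9, 30.5]), 87.84) all (array([ 498.7, -183.4]), array([20.9, 30.5]), 87.84)
scene sharpener_c 0.63 91 0.043 (array([341.1, -39.8]), array([36.2, 37. ]), 85.22) all (array([341.5, -39.4]), array([39.2, 38.5]), 5.12)
scene glue_c 0.73 44 0.099 (array([597.5, 418.9]), array([23.5, 21.9]), 41.01) all (array([598. , 418.7]), array([23.5, 23.4]), 89.34)
scene eraser 0.62 175 0.014 (array([ 618.9, -341.5]), array([21.5, 54.1]), 87.57) all (array([ 618.9, -341.5]), array([21.5, 54.1]
[... 748 characters left out ...]
rray([34.4, 34.6]), 1.41) all (array([339.3, 120.6]), array([36.9, 36.4]), 20.11)
top sharpener_c 0.42 78 0.047 (array([336.2, -40. ]), array([31.5, 34.4]), 89.86) all (array([336.3, -38.8]), array([34.6, 34.5]), 89.29)
top glue_c 0.46 54 0.102 (array([593.2, 422.4]), array([23. , 22.8]), 55.99) all (array([592.7, 421. ]), array([23.9, 24.3]), 40.42)
[0.43172197 0.15021922 0.19332166] 5.4154035936496125 0.03497899871150006 [0.25741855 0.8356315  0.15780686]
scene 411 swivel 6.746568398258935 tilt 33.483099862244856
bar 249 (array([ 549.8, -403.2]), array([12.9, 84.3]), 6.28)
top 1567 swivel 6.179262448233417 tilt 34.478114739187205
bar 167 (array([ 541.7, -403.6]), array([20.3, 84.2]), 3.88)
```

View pics/pl3.png

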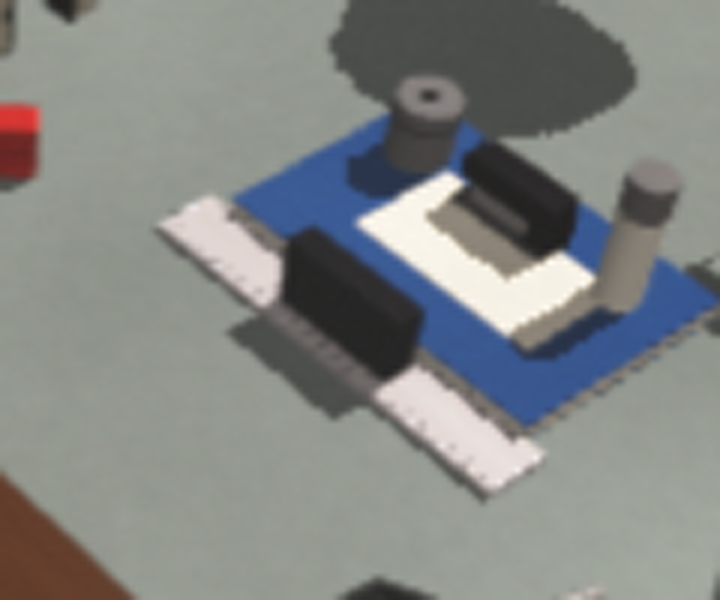

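View pics/f_top.png

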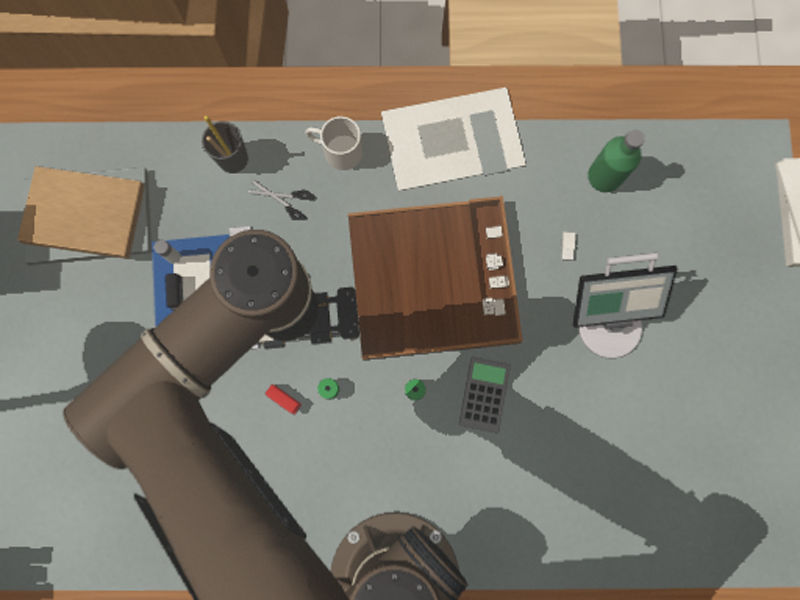

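```bash
python3 -c "
from plant import *
print(close_job())"
```

```text
the job is handed in; nothing more can be done
None
```

The job is done in the order asked and handed in at about 43 s of the 208 s allowed.

| Part of the job | Asked for | Last check |
|---|---|---|
| Tablet swivel | 5.8° (the board's yaw) | About 6.2–6.7° from the two cameras |
| Tablet tilt | 35° | 33.5° (scene camera) and 34.5° (top camera); the arm drove the bar to 35° |
| Stationery | Upright on the workbook | Glue stick, grey sharpener and black stapler all standing on it |
| Tiles | All in the trough | All 7 in it, two of them resting on top of others; the board's surface is empty and only the ruler touched them |
| Ruler | Flat on the desk, flush along the middle of the workbook's edge | Centred on it within about 2 mm; pushed sideways until it met about 4 N, then set down on the desk and released |

The eraser and the green and red look-alikes were not touched. At hand-in the arm was clear of everything.

**Checks that disagreed:** the two cameras differ by about 1° on tilt and by 3–8 mm on the bar's position. The arm's own position fits the intended pose, so I left the tablet there. Sideways contact came about 1.5 mm beyond where the pictures put the workbook's edge. The final picture shows the ruler lying along it.

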